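Close the magnetic finisher's bowl with its bayonet lid and start it

ROBOT

A 6-joint arm with a two-finger parallel gripper is mounted at the origin on the work surface. World frame = base frame: x ahead of the robot, y to its left, z up, the work surface at z = 0. Lengths are in m, angles in rad, forces in N, time in s.
With the tool pointing down it reaches from about 0.425 to 0.95 m from the base axis. Payload 14.7 kg.
Tool frame: the origin (TCP) lies at the very end of the fingers, on their centre line; the grasp point (between the pads) lies 19 mm behind it (robot.grip_point_offset is the distance from the TCP to the grasp point, in m); y points along the fingers, x is the direction in which the jaws open and shut, and the axes are right-handed (so a half turn about y gives the same grasp; the last joint's range is limited). The gripper opens to 85 mm and grips with 20 to 120 N. Pads are 22 mm wide; open, the fingers measure 114 mm over their backs; the gripper's body (76 mm by 85 mm) begins 54 mm behind the grasp point. The pads swing forward as they close: fully open they stand 13 mm farther back than shut.
Start: joints at [1.254, 0.48, 1.596, -0, 1.065, -0.047], TCP at [0.173, 0.626, 0.231] pointing down, gripper open.
Joint ranges: [-2.75, 2.75], [-0.82, 2.05], [0.23, 2.67], [-1.56, 4.7], [0.09, 2.69], [-2.92, 2.92]. Speed limits (rad/s): [1.89, 1.89, 2.39, 3.01, 3.01, 3.01].

INTERFACE

Orientations are given as a unit quaternion [x, y, z, w].
In Python, from cell import monitor, eyes, job, robot gives the robot as it stands. The module is installed in compiled form; this text tells all that it offers.
- The arm moves only by the tool carry_out, never from a script. Its argument "commands" is text: rows parted by semicolons, each of 7 numbers parted by spaces: the shift along the tool's x, y, z in m, then the turn, a rotation vector about the tool's x, y, z in degrees, then the finger opening in m, from 0 to 0.0854. In form: dx dy dz rx ry rz fingers; .... A call has exactly 10 rows; each row shifts and turns the commanded pose from where the row before left it, along the tool's axes as they then stand; what a row does not reach is not made up. A row lasts 1/12 s, in which the tool goes at most 41.7 mm and 7.16 degrees, less where a joint would pass 70% of its speed; a pose out of reach is approached as far as the arm can. A call with a gripper value outside its range is refused whole. The fingers move at their own pace and stop on an object; "force" is the grip in N (left out, the last holds). Time passes only in rows, so rows that do not move let the fingers close, or fill a call up. It gives the time, the measured TCP pose, the force and the opening at its end, in the units of the state.
- monitor.state(): the state, without advancing time (a new reading comes with each control period).
- eyes.get_image(name): name is "side" or "top" or "wrist"; returns a dict with "image" (420x560x3 uint8, red, green, blue), "fx", "fy", "cx", "cy" (pixels), "xyz" and "orientation" of the camera in the world. Camera axes: x right, y down, z forward; pixel columns grow to the right and rows downward; lengths in m; the calibration is good to about 2 mm. The wrist camera is an equidistant fisheye: a pixel r from the principal point sees the ray r / f radians off the axis. A picture is of the moment at which its call begins. There is no depth.
- job.finish_job(): hands the job in, once; it reports no verdict.
The state is a dict: "clock": time; "q": joint angles; "joint_vel": joint speeds; "tau": joint torques, N m; "ee_pos": TCP position; "tcp_rot": TCP orientation; "contact_force": force on the tool from outside, world axes, zero at the start; "wrist_torque": the same for the moment, N m; "opening": opening from 0.0 (shut) to 1.0 (fully open).
Only numpy, scipy, OpenCV 4.12 (cv2) and the standard library are available. Lean on these libraries where they do the work, as an engineer would, in place of code of your own. Each camera call takes 0.05 s, during which the arm holds its last target.

TASK

The finisher's bowl is loaded. Take its lid by the handle and fit it: feel the three ears into the slots of the collar, push it in against the sprung seal, twist it clockwise until it springs up into its notches and is locked, never leaning hard on it, and let go. Then press the start button on the control deck, and leave the other things on the bench as they are.

Things in the scene. Friction and masses are not known exactly. Their poses are not given: they have to be found in the camera images.
- lid_grip (a point): Centre of the loose lid's handle, a black bar along the lid's x axis, 66 mm long, 14 mm wide (y), 24 mm tall (12 mm above and below this point), on two short posts. The point is on the lid's axis, 33 mm above the plate's underside, 28 mm above its top. z up.
- lid: The lid, flat on the bench at first; origin at the centre of its underside, axes as lid_grip. Aluminium plate 82 mm in diameter, 5 mm thick, with three square ears in its plane, 14 mm wide, reaching 47 mm from the axis, their leading edges bevelled 1 mm, at 0, 120 and 240 degrees from the lid's x axis. 0.18 to 0.28 kg with the handle.
- machine: The finisher, a fixed grey steel box 300 x 200 x 100 mm with all it carries: bowl, collar, seal, button. Origin on the bench under the box's centre; z up, -x towards its control deck. The bowl's axis is at x = +45 mm.
- mouth (a point): Centre of the bowl's mouth, level with the flat top of its aluminium collar, 175 mm above the bench; axes those of the box, not of the bowl. Collar: radius 43 mm inside, 56 mm outside, three slots 120 degrees apart, 23 degrees wide (2.5 degrees to spare either side of an ear). One slot faces -x, give or take 22 degrees: the bowl was set in by hand. Feel or look for it. The bowl stays put.
- locked (a point): Where lid_grip is once locked: 22.5 mm above mouth. Heights of lid_grip over mouth: 33 mm with the ears on top of the collar; in the slots it drops to about 28, where the sprung seal bears it. Pushed below 19.5 (8 to 13 N; bottom at 16) it turns clockwise seen from above, 38 degrees from slot to notch, stop 3 degrees on. Eased there, it springs up to 22.5. Stopping short leaves it at 19.5.
- start (a joint): Travel of the start button, m: 0 up, 0.006 fully down (5 N), springs back.
- start_top (a point): Centre of the top of the start button, a plain black push button 24 mm in diameter on the left of the control deck (seen from the robot), 120 mm above the bench; pressed straight down. The round dial beside it, 96 mm away, is the timer and is not needed.
- hammer_mid (a point): Ball-peen hammer, 270 mm long with a 90 mm wide head, lying on the bench; middle of its length, x towards the head. Leave it alone.
- pliers_mid (a point): Pliers, 150 mm long, near the joint, 6 mm above the bench. Leave them alone.
- block: Steel bench block 90 x 90 x 24 mm; centre of its underside. Leave it alone.
- ring: Finger ring, 23 mm across, 7 mm tall, lying on the bench block; centre of its underside. Leave it alone.
- punch: Steel punch, about 100 mm long and 8 mm square, lying along its x; on its underside. Leave it alone.
- parts_box: Open clear plastic parts box 150 x 110 x 55 mm; centre of its underside. Leave it alone.
Not all that is in view belongs to the job. There is more than one size of the lid; the one meant has the size given above.

How it is judged:
By the outcome, as a careful person would: the job done as asked, in the order asked, and still so for the second after the job is handed in, with the robot touching nothing.
It also fails if it takes over 72 s, if anything falls off the work surface, if the arm or the gripper's body presses on something with over 40 N, if the wrist force passes 120 N, or if a joint passes its speed limit or range.

## Working session

There is one attempt and no reset: what is moved stays moved. The work goes in short steps, Python scripts to look and compute and a tool call to move; the robot and the scene stay as the last step left them, time stands still between calls to the robot, and variables do not carry over. Pictures are saved under pics/ and viewed, and the job is handed in when it is done.

Besides the shell and the picture viewer there is one more tool, called after "Request:" by a JSON object that holds its "fn" and its "kwargs". carry_out: Moves the arm, as the interface text tells. Its arguments: {"type":"object","properties":{"commands":{"type":"string"},"force":{"type":"number"}},"required":["commands"]}

```bash
mkdir -p pics; ls; python3 - <<'E'
from cell import monitor, eyes, job, robot
import cv2
print(monitor.state())
print([a for a in dir(robot) if a[0]!='_'], robot.grip_point_offset)
for n in ["side","top","wrist"]:
    d=eyes.get_image(n)
    cv2.imwrite(f"pics/{n}0.png",d["image"][:,:,::-1])
    print(n,{k:v for k,v in d.items() if k!="image"})
E
```

```text
pics
{'clock': 0.0, 'q': array([ 1.25440462e+00,  4.80856900e-01,  1.59690677e+00,  8.29538808e-06,
        1.06509476e+00, -4.65817886e-02]), 'joint_vel': array([ 5.93626977e-04,  6.19307261e-05,  1.67710237e-03,  4.43584655e-04,
       -1.34521700e-04,  8.78381813e-04]), 'tau': array([-3.15436686e-03, -9.50668573e+01, -4.30166745e+01, -2.53501958e-04,
        1.25108950e-02, -1.49394368e-04]), 'ee_pos': array([0.17308686, 0.62608035, 0.23064387]), 'tcp_rot': array([ 0.5629579 ,  0.42783795, -0.42857759, -0.56245386]), 'contact_force': array([0.31226142, 0.44191328, 0.21670775]), 'wrist_torque': array([-0.0281303 , -0.01558504, -0.04066723]), 'opening': 0.9984938468899459}
['Unreachable', 'grip_point_offset'] 0.0187
side {'fx': 418.2809025500992, 'fy': 418.2809025500992, 'cx': 280.9184548713872, 'cy': 215.60246529698424, 'xyz': array([ 0.47105249, -1.06320752,  0.83479896]), 'orientation': array([ 0.87803337, -0.04050509,  0.02778671, -0.47607208])}
top {'fx': 408.6028841916375, 'fy': 408.6028841916375, 'cx': 283.7369869098119, 'cy': 211.12185463330556, 'xyz': array([0.41031492, 0.00304132, 1.32528268]), 'orientation': array([ 0.71355265, -0.69821974,  0.04092617, -0.04070441])}
wrist {'fx': 325.19226210127806, 'fy': 325.19226210127806, 'cx': 280.480723518288, 'cy': 210.01390546833647, 'xyz': array([0.10295015, 0.64557062, 0.37322682]), 'orientation': array([0.78778691, 0.59914603, 0.08591625, 0.11416748])}
```

View pics/side0.png

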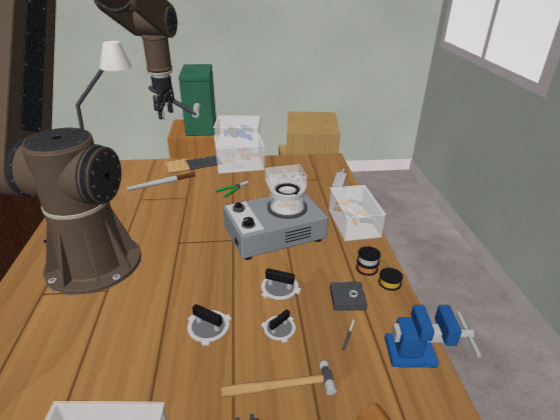

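View pics/top0.png

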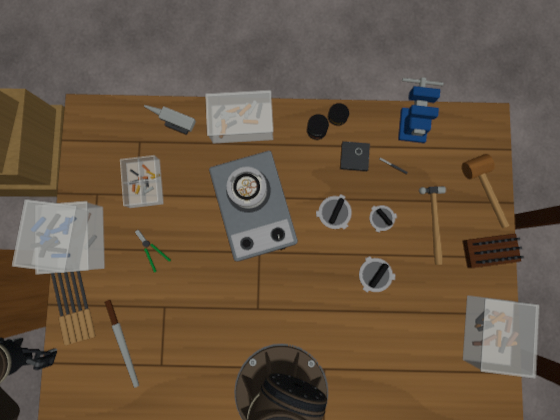

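View pics/wrist0.png

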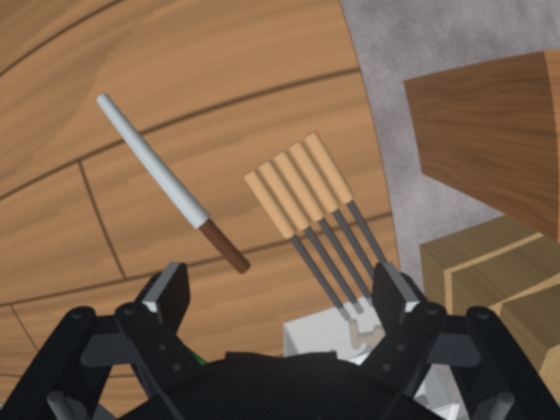

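```bash
cat > h.py <<'E'
import numpy as np, cv2
from scipy.spatial.transform import Rotation as R
def load(n):
    from cell import eyes
    return eyes.get_image(n)
def ray(d,u,v):
    if d.get('fish'):
        x,y=(u-d['cx'])/d['fx'],(v-d['cy'])/d['fy']; r=np.hypot(x,y)+1e-12
        c=np.array([np.sin(r)*x/r,np.sin(r)*y/r,np.cos(r)])
    else: c=np.array([(u-d['cx'])/d['fx'],(v-d['cy'])/d['fy'],1.])
    c=c/np.linalg.norm(c)
    return d['xyz'],R.from_quat(d['orientation']).apply(c)
def onz(d,u,v,z):
    o,r=ray(d,u,v); return o+r*(z-o[2])/r[2]
def proj(d,p):
    c=R.from_quat(d['orientation']).inv().apply(np.asarray(p)-d['xyz'])
    if d.get('fish'):
        th=np.arctan2(np.hypot(c[0],c[1]),c[2]); ph=np.arctan2(c[1],c[0])
        return np.array([d['cx']+d['fx']*th*np.cos(ph),d['cy']+d['fy']*th*np.sin(ph)])
    return np.array([d['cx']+d['fx']*c[0]/c[2],d['cy']+d['fy']*c[1]/c[2]])
def crop(img,u0,v0,u1,v1,k,name):
    c=img[v0:v1,u0:u1,::-1]; cv2.imwrite(name,cv2.resize(c,None,fx=k,fy=k,interpolation=cv2.INTER_CUBIC))
E
python3 - <<'E'
from h import *
import pickle
C={}
for n in ["top","side"]:
    C[n]=load(n)
pickle.dump(C,open('c0.pkl','wb'))
crop(C['top']['image'],200,140,420,305,3.6,'pics/t_crop.png')
crop(C['side']['image'],170,160,340,345,3.2,'pics/s_crop.png')
E
```

```text
(no output)
```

View pics/t_crop.png

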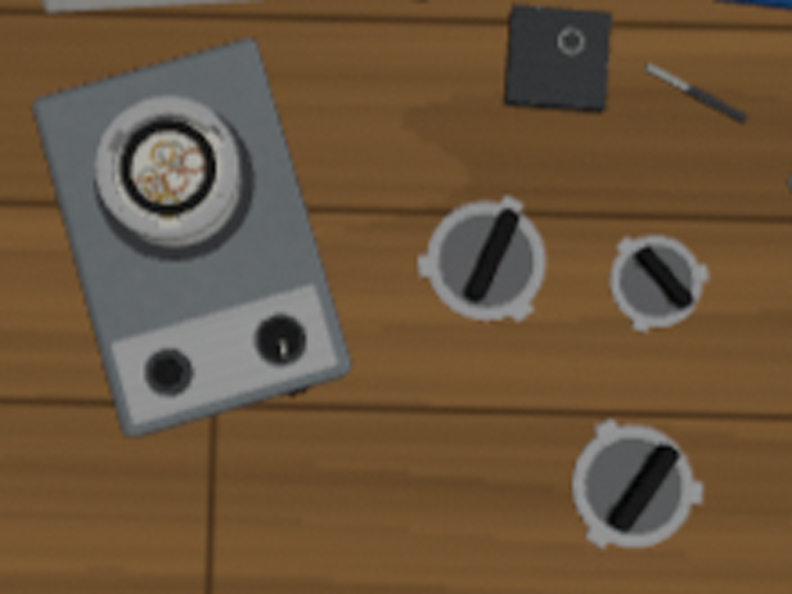

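View pics/s_crop.png

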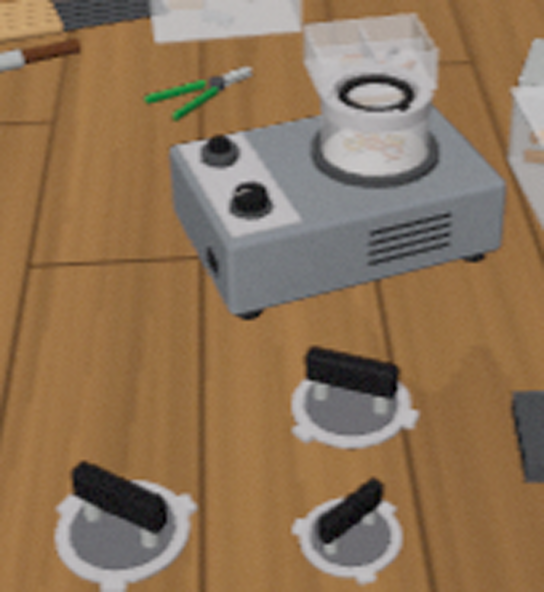

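```bash
python3 - <<'E'
from h import *
import pickle
C=pickle.load(open('c0.pkl','rb')); t=C['top']; s=C['side']
im=t['image']; hsv=cv2.cvtColor(im,cv2.COLOR_RGB2HSV)
m=((hsv[...,1]<60)&(hsv[...,2]>75)).astype(np.uint8)
m[:, :310]=0; m[:195]=0; m[300:]=0; m[:,410:]=0
dk=(hsv[...,2]<45).astype(np.uint8)
for (u,v) in [(335,212),(382,218),(376,276)]:
    w=np.zeros_like(m); cv2.circle(w,(u,v),22,1,-1)
    cs,_=cv2.findContours(m*w,cv2.RETR_EXTERNAL,cv2.CHAIN_APPROX_NONE)
    c=max(cs,key=cv2.contourArea)
    # world contour on plate top
    P=np.array([onz(t,a+0.0,b+0.0,0.005)[:2] for a,b in c[:,0]])
    (x,y),r=cv2.minEnclosingCircle(P.astype(np.float32)*1000)
    ctr=np.array([x,y])/1000
    for _ in range(5):
        d=P-ctr; rr=np.hypot(*d.T); k=rr<np.median(rr)*1.08
        A=np.c_[2*P[k],np.ones(k.sum())]; b=(P[k]**2).sum(1); sol=np.linalg.lstsq(A,b,rcond=None)[0]; ctr=sol[:2]
    R0=np.sqrt(sol[2]+ctr@ctr)
    d=P-ctr; rr=np.hypot(*d.T); th=np.degrees(np.arctan2(d[:,1],d[:,0]))
    # ears: phase of 3rd harmonic
    e=(rr>R0*1.06); ph=np.degrees(np.angle((np.exp(3j*np.radians(th[e]))*(rr[e]-R0)).sum()))/3
    hm=dk*w; mo=cv2.moments(hm,True); hc=(mo['m10']/mo['m00'],mo['m01']/mo['m00'])
    pts=np.argwhere(hm)[:,::-1].astype(np.float32)
    W=np.array([onz(t,a,b,0.043)[:2] for a,b in pts]); mu=W.mean(0); U,S,V=np.linalg.svd(W-mu); ax=V[0]
    L=np.ptp((W-mu)@ax); 
    print((u,v),'ctr',ctr.round(4),'R',R0.round(4),'rmax',rr.max().round(4),'earphase',ph,'handle c',mu.round(4),'ang',np.degrees(np.arctan2(ax[1],ax[0])).round(1),'L',L.round(4))
E
```

```text
(335, 212) ctr [ 0.5645 -0.1609] R 0.0528 rmax 0.0625 earphase -24.493202047543473 handle c [ 0.5642 -0.1609] ang 156.0 L 0.0859
(382, 218) ctr [ 0.5493 -0.3145] R 0.0403 rmax 0.048 earphase 39.89870485012394 handle c [ 0.5484 -0.3121] ang -138.6 L 0.0599
(376, 276) ctr [ 0.366 -0.293] R 0.0528 rmax 0.0618 earphase 24.973385719025142 handle c [ 0.366  -0.2928] ang 145.1 L 0.0842
```

```bash
python3 - <<'E'
from h import *
import pickle
C=pickle.load(open('c0.pkl','rb')); t=C['top']; s=C['side']
im=t['image']; hsv=cv2.cvtColor(im,cv2.COLOR_RGB2HSV)
# collar
w=np.zeros(im.shape[:2],np.uint8); cv2.circle(w,(246,187),26,1,-1)
m=((hsv[...,1]<40)&(hsv[...,2]>120)).astype(np.uint8)*w
cs,_=cv2.findContours(m,cv2.RETR_EXTERNAL,cv2.CHAIN_APPROX_NONE); c=max(cs,key=cv2.contourArea)
print(cv2.fitEllipse(c), cv2.minEnclosingCircle(c))
(u,v),r=cv2.minEnclosingCircle(c); print('mouth',onz(t,u,v,.175))
# box top outline: grey-blue
m=((hsv[...,0]>90)&(hsv[...,0]<125)&(hsv[...,1]>20)&(hsv[...,2]>60)).astype(np.uint8); m[:150]=0;m[265:]=0;m[:,:200]=0;m[:,305:]=0
cs,_=cv2.findContours(m,cv2.RETR_EXTERNAL,cv2.CHAIN_APPROX_NONE); c=max(cs,key=cv2.contourArea)
c=cv2.convexHull(c); P=np.array([onz(t,a,b,.1)[:2] for a,b in c[:,0]],np.float32)*1000
print('box',cv2.minAreaRect(P))
# knobs
dk=(hsv[...,2]<50).astype(np.uint8)
for (a,b) in [(246,243),(278,234)]:
    w=np.zeros(im.shape[:2],np.uint8); cv2.circle(w,(a,b),10,1,-1)
    cs,_=cv2.findContours(dk*w,cv2.RETR_EXTERNAL,cv2.CHAIN_APPROX_NONE); c=max(cs,key=cv2.contourArea)
    (u,v),r=cv2.minEnclosingCircle(c); print('knob',u,v,r,onz(t,u,v,.12))
crop(im,218,158,276,216,10,'pics/bowl.png')
E
```

```text
((246.31338500976562, 186.32679748535156), (38.003761291503906, 40.219730377197266), 137.96066284179688) ((246.33026123046875, 186.90589904785156), 20.697702407836914)
mouth [0.61098464 0.11233815 0.175     ]
box ((633.68603515625, 196.10836791992188), (15.45755672454834, 12.89365291595459), 46.35333251953125)
knob 245.89999389648438 242.6999969482422 4.701170921325684 [0.45419613 0.11347489 0.12      ]
knob 277.5 233.875 6.206195831298828 [0.48218502 0.02111584 0.12      ]
```

View pics/bowl.png

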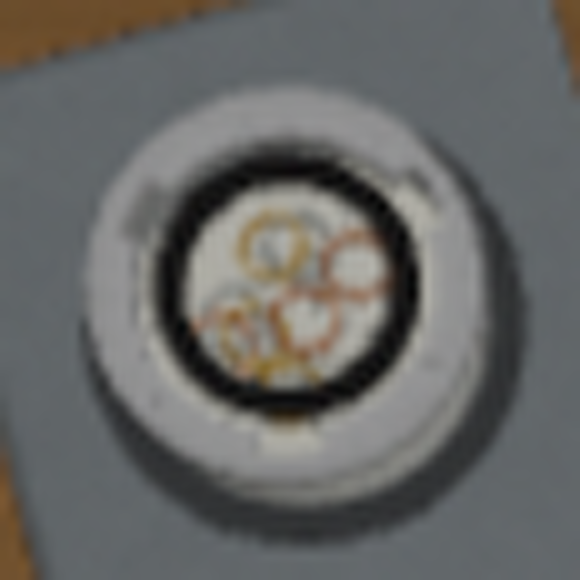

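```bash
python3 - <<'E'
from h import *
from cell import monitor
s=monitor.state(); M=R.from_quat(s['tcp_rot']).as_matrix(); print(M.round(3))
print('tool x ang',np.degrees(np.arctan2(M[1,0],M[0,0])), 'q1 deg',np.degrees(s['q'][0]),'q6',np.degrees(s['q'][5]))
d=load('wrist'); d['fish']=1
print('cam in tool', M.T@(d['xyz']-s['ee_pos']), (M.T@R.from_quat(d['orientation']).as_matrix()).round(3))
E
```

```text
[[ 0.267 -0.    -0.964]
 [ 0.964 -0.001  0.267]
 [-0.001 -1.     0.   ]]
tool x ang 74.54031843321509 q1 deg 71.87078627317 q6 -2.669810546760373
cam in tool [-0.00014939 -0.14248441  0.07282107] [[ 1.    -0.001 -0.001]
 [ 0.    -0.283  0.959]
 [-0.001 -0.959 -0.283]]
```

```bash
cat > plan.py <<'E'
import sys
from h import *
from cell import monitor
# usage: plan.py x y z yaw n   (yaw = world angle of tool x, deg), from measured pose
def plan(x,y,z,yaw,n,fing,start=None):
    s=monitor.state(); M=R.from_quat(s['tcp_rot']).as_matrix(); p=s['ee_pos'].copy()
    a=np.degrees(np.arctan2(M[1,0],M[0,0])); print('from',p.round(4),'yaw',a.round(2),'t',s['clock'],'tilt',M[2].round(4))
    Y=np.degrees(0); 
    dyaw=(yaw-a+180)%360-180
    rows=[]; P=p.copy(); A=a; tgt=np.array([x,y,z])
    # smooth trapezoid
    w=np.ones(n); w[0]=w[-1]=.5; w/=w.sum()
    cum=np.cumsum(w)
    for i in range(n):
        goal=p+(tgt-p)*cum[i]; d=goal-P
        ar=np.radians(A); X=np.array([np.cos(ar),np.sin(ar),0]); Yt=np.array([0,0,-1.]); Z=np.cross(X,Yt)
        c=np.round([d@X,d@Yt,d@Z],4); ry=round(-(dyaw*w[i]),1)
        P=P+c[0]*X+c[1]*Yt+c[2]*Z; A-=ry
        rows.append(f"{c[0]:g} {c[1]:g} {c[2]:g} 0 {ry:g} 0 {fing:g}")
    for i in range(0,n,10): print('; '.join(rows[i:i+10])); print()
    print('end',P.round(4),A)
if __name__=='__main__':
    v=[float(k) for k in sys.argv[1:7]]; plan(*v[:4],int(v[4]),v[5])
E
python3 plan.py 0.60 0.112 0.33 -28 20 0.085
```

```text
from [0.1732 0.6264 0.2311] yaw 74.54 t 0.3 tilt [-4.e-04 -1.e+00  0.e+00]
-0.0101 -0.0026 -0.0144 0 2.7 0 0.085; -0.0187 -0.0052 -0.0298 0 5.4 0 0.085; -0.0158 -0.0052 -0.0314 0 5.4 0 0.085; -0.0128 -0.0052 -0.0328 0 5.4 0 0.085; -0.0097 -0.0052 -0.0338 0 5.4 0 0.085; -0.0064 -0.0052 -0.0346 0 5.4 0 0.085; -0.0032 -0.0052 -0.035 0 5.4 0 0.085; 0.0002 -0.0053 -0.0352 0 5.4 0 0.085; 0.0034 -0.0052 -0.035 0 5.4 0 0.085; 0.0068 -0.0052 -0.0345 0 5.4 0 0.085

0.0099 -0.0052 -0.0338 0 5.4 0 0.085; 0.0131 -0.0052 -0.0326 0 5.4 0 0.085; 0.0161 -0.0052 -0.0313 0 5.4 0 0.085; 0.019 -0.0052 -0.0296 0 5.4 0 0.085; 0.0217 -0.0052 -0.0277 0 5.4 0 0.085; 0.0242 -0.0052 -0.0256 0 5.4 0 0.085; 0.0265 -0.0052 -0.0231 0 5.4 0 0.085; 0.0285 -0.0052 -0.0206 0 5.4 0 0.085; 0.0304 -0.0052 -0.0178 0 5.4 0 0.085; 0.0159 -0.0026 -0.0074 0 2.7 0 0.085

end [0.6   0.112 0.33 ] -28.05958099387951
```

Candidates for the lid (top-view pixels): (335,212) R≈53 mm, (376,276) R≈53 mm, (382,218) R≈40 mm. The last one matches 82 mm. For the button: (246,243) is the left plain one, (278,234) the dial with a pointer. I go over the bowl first for a close look.

Request:
{"fn": "carry_out", "kwargs": {"commands": "-0.010 -0.0026 -0.0144 0 2.7 0 0.085; -0.0187 -0.0052 -0.0298 0 5.4 0 0.085; -0.0158 -0.0052 -0.0314 0 5.4 0 0.085; -0.0128 -0.0052 -0.0328 0 5.4 0 0.085; -0.0097 -0.0052 -0.0338 0 5.4 0 0.085; -0.0064 -0.0052 -0.0346 0 5.4 0 0.085; -0.0032 -0.0052 -0.035 0 5.4 0 0.085; 0 -0.0053 -0.0352 0 5.4 0 0.085; 0.0034 -0.0052 -0.035 0 5.4 0 0.085; 0.0068 -0.0052 -0.0345 0 5.4 0 0.085"}}

```text
clock: 1.13
ee_pos: [0.3873, 0.3673, 0.2813]
tcp_rot: [-0.693, -0.141, 0.14, 0.693]
contact_force: [0.3, 1.0, -1.1]
opening: 0.994
```

Request:
{"fn": "carry_out", "kwargs": {"commands": "0.0099 -0.0052 -0.0338 0 5.4 0 0.085; 0.0131 -0.0052 -0.0326 0 5.4 0 0.085; 0.0161 -0.0052 -0.0313 0 5.4 0 0.085; 0.019 -0.0052 -0.0296 0 5.4 0 0.085; 0.0217 -0.0052 -0.0277 0 5.4 0 0.085; 0.0242 -0.0052 -0.0256 0 5.4 0 0.085; 0.0265 -0.0052 -0.0231 0 5.4 0 0.085; 0.0285 -0.0052 -0.0206 0 5.4 0 0.085; 0.0304 -0.0052 -0.0178 0 5.4 0 0.085; 0.0159 -0.0026 -0.0074 0 2.7 0 0.085"}}

```text
clock: 1.97
ee_pos: [0.6019, 0.1085, 0.3308]
tcp_rot: [0.685, -0.174, 0.175, -0.685]
contact_force: [-0.5, 0.2, -0.6]
opening: 0.997
```

```bash
python3 - <<'E'
from h import *
import pickle
from cell import monitor
d=load('wrist'); d['fish']=1; pickle.dump(d,open('w1.pkl','wb'))
crop(d['image'],0,0,560,420,1.4,'pics/w1.png')
s=monitor.state(); print(s['clock'],s['ee_pos'],R.from_quat(s['tcp_rot']).as_matrix().round(3),s['contact_force'],s['joint_vel'])
for p in [(.611,.1123,.175),(.4542,.1135,.12),(.4822,.0211,.12)]: print(proj(d,p))
E
```

```text
2.0167 [0.60302427 0.10746214 0.33088082] [[ 0.877  0.002  0.48 ]
 [-0.48  -0.001  0.877]
 [ 0.002 -1.    -0.   ]] [ 1.40768332 -3.42433932 -0.4263322 ] [ 0.0574662  -0.0197013   0.05636149  0.01342628 -0.01807913 -0.0603171 ]
[287.68415536 185.35723173]
[171.62464161 236.79481437]
[230.37494096 287.61544006]
```

View pics/w1.png

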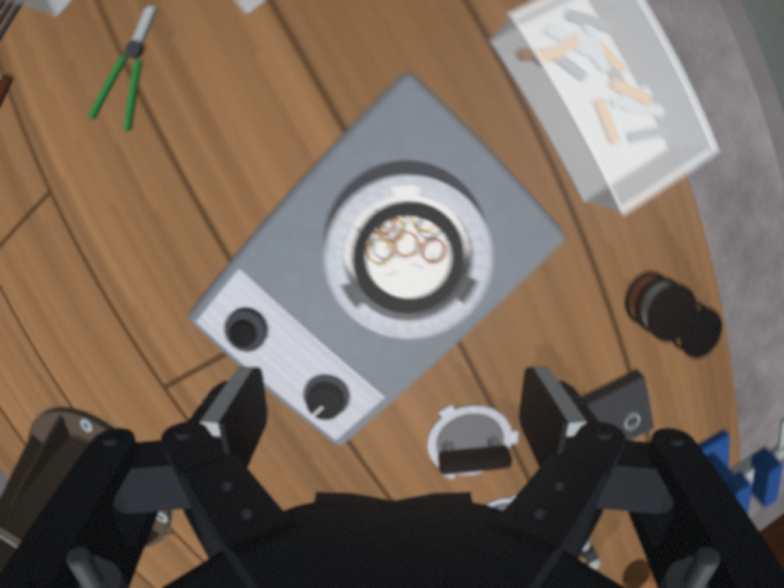

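```bash
python3 - <<'E'
from h import *
import pickle
d=pickle.load(open('w1.pkl','rb'))
crop(d['image'],225,115,360,250,4.4,'pics/w1b.png')
E
```

```text
(no output)
```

View pics/w1b.png

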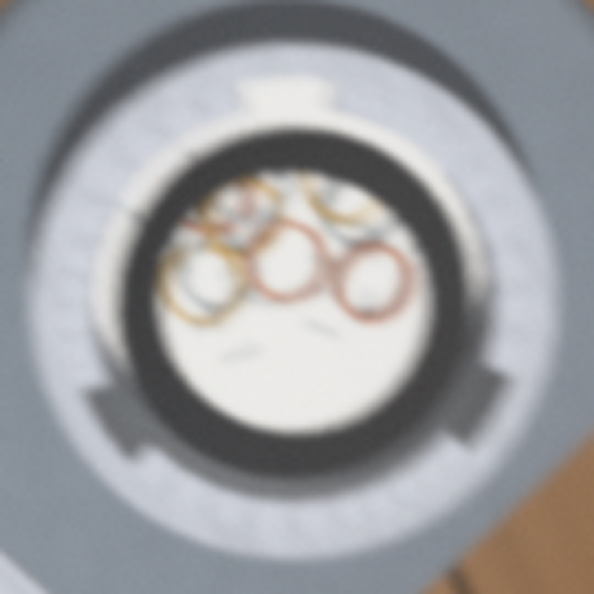

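```bash
python3 - <<'E'
from h import *
import pickle
d=pickle.load(open('w1.pkl','rb'))
f=lambda a,b: onz(d,225+(a+.5)/4.4-.5,115+(b+.5)/4.4-.5,.175)[:2]
C=np.array([f(25,310),f(560,295),f(285,38),f(295,562)]) 
A=np.c_[2*C,np.ones(4)]; s=np.linalg.lstsq(A,(C**2).sum(1),rcond=None)[0]; c=s[:2]; print('outer',c,np.sqrt(s[2]+c@c))
K=[(237,82),(336,82),(86,387),(140,460),(512,378),(462,448)]
W=np.array([f(*k) for k in K]); A=np.c_[2*W,np.ones(6)]; s2=np.linalg.lstsq(A,(W**2).sum(1),rcond=None)[0]; c2=s2[:2]; print('slot corners circ',c2,np.sqrt(s2[2]+c2@c2))
for cc in (c,c2):
    th=[np.degrees(np.arctan2(*(w-cc)[::-1])) for w in W]; print(np.round(th,1), [(np.round((((th[i]+th[i+1])/2 if abs(th[i]-th[i+1])<180 else (th[i]+th[i+1]+360)/2))%120,2)) for i in (0,2,4)])
for (u,v) in [(246,329),(327,397)]: print('knobs', onz(d,u/1.4,v/1.4,.12))
E
```

```text
outer [0.61424014 0.11084688] 0.05768425504172979
slot corners circ [0.61539242 0.11122081] 0.04887720041091397
[  75.5   51.6  172.1 -163.6  -45.9  -68.2] [np.float64(63.54), np.float64(64.26), np.float64(62.96)]
[  76.6   52.4  172.7 -163.5  -47.2  -69.6] [np.float64(64.53), np.float64(64.59), np.float64(61.62)]
knobs [0.46025292 0.11295351 0.12      ]
knobs [0.4889545  0.02422946 0.12      ]
```

```bash
python3 - <<'E'
from h import *
import pickle
from cell import monitor
d=load('wrist'); d['fish']=1; pickle.dump(d,open('w2.pkl','wb'))
s=monitor.state(); M=R.from_quat(s['tcp_rot']).as_matrix(); print(s['clock'],s['ee_pos'],np.abs(s['joint_vel']).max())
im=d['image']; hsv=cv2.cvtColor(im,cv2.COLOR_RGB2HSV)
w=np.zeros(im.shape[:2],np.uint8); cv2.circle(w,(292,183),64,1,-1)
m=((hsv[...,2]>165)).astype(np.uint8)*w
cs,_=cv2.findContours(m,cv2.RETR_EXTERNAL,cv2.CHAIN_APPROX_NONE); c=max(cs,key=cv2.contourArea)
P=np.array([onz(d,a,b,.175)[:2] for a,b in c[:,0]])
for it in range(6):
    A=np.c_[2*P,np.ones(len(P))]; q=np.linalg.lstsq(A,(P**2).sum(1),rcond=None)[0]; cc=q[:2]; r=np.sqrt(q[2]+cc@cc)
    e=np.hypot(*(P-cc).T)-r; P=P[np.abs(e)<max(.0015,2*e.std())]
print('collar',cc,r,len(P),e.std())
# knobs
for a,b in [(245/1.4,328/1.4),(327/1.4,397/1.4)]:
    w=np.zeros(im.shape[:2],np.uint8); cv2.circle(w,(int(a),int(b)),19,1,-1)
    mm=(hsv[...,2]<70).astype(np.uint8)*w
    cs,_=cv2.findContours(mm,cv2.RETR_EXTERNAL,cv2.CHAIN_APPROX_NONE); c=max(cs,key=cv2.contourArea); (u,v),rr=cv2.minEnclosingCircle(c)
    print('knob',u,v,rr,onz(d,u,v,.12),onz(d,u,v,.10))
o=[int(round(x)) for x in proj(d,(.549,-.3145,.005))]; print(o)
crop(im,130,190,270,310,4.4,'pics/knob.png')
E
```

```text
2.0667 [0.60147827 0.10933569 0.33036649] 0.051360222243665814
collar [0.61270142 0.11199103] 0.05632724983046477 335 0.000382629248755652
knob 170.73077392578125 237.1923065185547 10.3383150100708 [0.45412602 0.11280235 0.12      ] [0.44382493 0.1095206  0.1       ]
knob 229.9406280517578 284.0435485839844 13.101099967956543 [0.48554536 0.02485447 0.12      ] [0.47702255 0.01659504 0.1       ]
[359, 369]
```

View pics/knob.png

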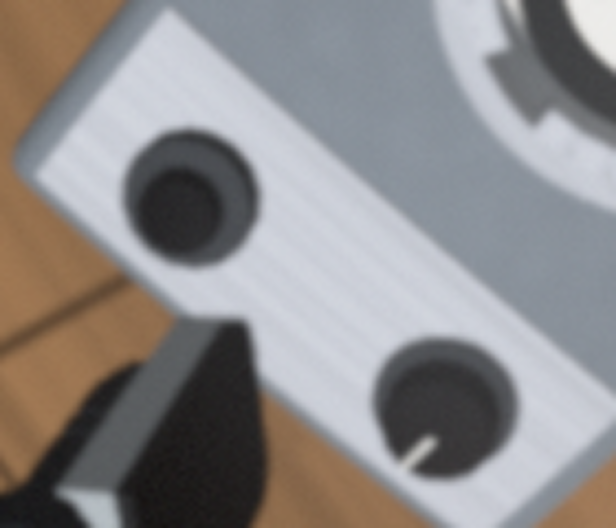

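```bash
python3 plan.py 0.549 -0.313 0.17 -49.5 20 0.06
```

```text
from [0.6015 0.1093 0.3304] yaw -28.38 t 2.0667 tilt [ 0.001 -1.     0.   ]
0.0041 0.0042 -0.0104 0 0.6 0 0.06; 0.0083 0.0085 -0.0208 0 1.1 0 0.06; 0.0088 0.0084 -0.0206 0 1.1 0 0.06; 0.0091 0.0084 -0.0205 0 1.1 0 0.06; 0.0095 0.0085 -0.0203 0 1.1 0 0.06; 0.01 0.0084 -0.02 0 1.1 0 0.06; 0.0103 0.0085 -0.0199 0 1.1 0 0.06; 0.0107 0.0084 -0.0197 0 1.1 0 0.06; 0.011 0.0084 -0.0195 0 1.1 0 0.06; 0.0115 0.0085 -0.0192 0 1.1 0 0.06

0.0118 0.0084 -0.0191 0 1.1 0 0.06; 0.0121 0.0085 -0.0188 0 1.1 0 0.06; 0.0125 0.0084 -0.0186 0 1.1 0 0.06; 0.0129 0.0084 -0.0183 0 1.1 0 0.06; 0.0132 0.0085 -0.0181 0 1.1 0 0.06; 0.0136 0.0084 -0.0178 0 1.1 0 0.06; 0.0139 0.0085 -0.0175 0 1.1 0 0.06; 0.0143 0.0084 -0.0173 0 1.1 0 0.06; 0.0146 0.0084 -0.017 0 1.1 0 0.06; 0.0074 0.0043 -0.0084 0 0.6 0 0.06

end [ 0.549 -0.313  0.17 ] -49.37604280087351
```

Request:
{"fn": "carry_out", "kwargs": {"commands": "0.0041 0.0042 -0.0104 0 0.6 0 0.06; 0.0083 0.0085 -0.0208 0 1.1 0 0.06; 0.0088 0.0084 -0.0206 0 1.1 0 0.06; 0.0091 0.0084 -0.0205 0 1.1 0 0.06; 0.0095 0.0085 -0.0203 0 1.1 0 0.06; 0.01 0.0084 -0.02 0 1.1 0 0.06; 0.0103 0.0085 -0.0199 0 1.1 0 0.06; 0.0107 0.0084 -0.0197 0 1.1 0 0.06; 0.011 0.0084 -0.0195 0 1.1 0 0.06; 0.0115 0.0085 -0.0192 0 1.1 0 0.06"}}

```text
clock: 2.9
ee_pos: [0.5735, -0.0994, 0.2493]
tcp_rot: [-0.668, 0.233, -0.233, 0.668]
contact_force: [0.9, -0.2, -0.6]
opening: 0.703
```

Request:
{"fn": "carry_out", "kwargs": {"commands": "0.0118 0.0084 -0.0191 0 1.1 0 0.06; 0.0121 0.0085 -0.0188 0 1.1 0 0.06; 0.0125 0.0084 -0.0186 0 1.1 0 0.06; 0.0129 0.0084 -0.0183 0 1.1 0 0.06; 0.0132 0.0085 -0.0181 0 1.1 0 0.06; 0.0136 0.0084 -0.0178 0 1.1 0 0.06; 0.0139 0.0085 -0.0175 0 1.1 0 0.06; 0.0143 0.0084 -0.0173 0 1.1 0 0.06; 0.0146 0.0084 -0.017 0 1.1 0 0.06; 0.0074 0.0043 -0.0084 0 0.6 0 0.06"}}

```text
clock: 3.73
ee_pos: [0.5484, -0.3115, 0.1686]
tcp_rot: [0.643, -0.294, 0.293, -0.643]
contact_force: [0.0, 0.9, 0.0]
opening: 0.705
```

```bash
python3 - <<'E'
from h import *
import pickle
from cell import monitor
load('wrist'); d=load('wrist'); d['fish']=1; pickle.dump(d,open('w3.pkl','wb'))
crop(d['image'],0,0,560,420,1.4,'pics/w3.png')
s=monitor.state(); print(s['clock'],s['ee_pos'],R.from_quat(s['tcp_rot']).as_matrix().round(3),s['contact_force'],np.abs(s['joint_vel']).max())
E
```

```text
3.8333 [ 0.54854272 -0.31096441  0.16877549] [[ 0.654 -0.001  0.756]
 [-0.756  0.001  0.654]
 [-0.002 -1.    -0.001]] [ 0.0291365   0.38896362 -0.11012965] 0.0351509876584987
```

View pics/w3.png

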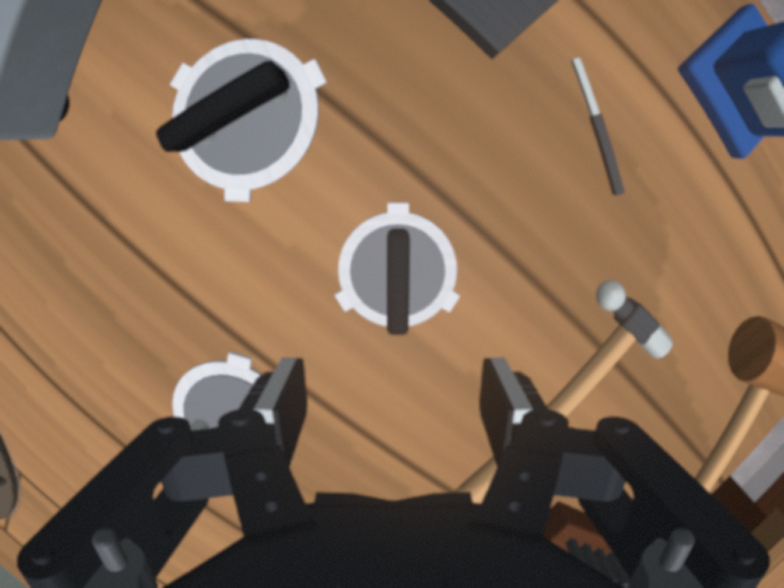

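```bash
python3 - <<'E'
from h import *
import pickle
d=pickle.load(open('w3.pkl','rb')); im=d['image']; hsv=cv2.cvtColor(im,cv2.COLOR_RGB2HSV)
w=np.zeros(im.shape[:2],np.uint8); cv2.circle(w,(284,190),54,1,-1)
m=((hsv[...,1]<50)&(hsv[...,2]>90)).astype(np.uint8)*w
cs,_=cv2.findContours(m,cv2.RETR_EXTERNAL,cv2.CHAIN_APPROX_NONE); c=max(cs,key=cv2.contourArea)
P=np.array([onz(d,a,b,.005)[:2] for a,b in c[:,0]]); Q=P
for it in range(8):
    A=np.c_[2*Q,np.ones(len(Q))]; q=np.linalg.lstsq(A,(Q**2).sum(1),rcond=None)[0]; cc=q[:2]; r=np.sqrt(q[2]+cc@cc)
    rr=np.hypot(*(P-cc).T); Q=P[np.abs(rr-r)<.0015 if it>2 else rr<r*1.04]
rr=np.hypot(*(P-cc).T); th=np.arctan2(*(P-cc).T[::-1]); e=rr>r+.0025
print('lid',cc,r,rr.max(),'ears',np.degrees(np.angle((np.exp(3j*th[e])).sum()))/3)
dk=(hsv[...,2]<70).astype(np.uint8)*w
cs,_=cv2.findContours(dk,cv2.RETR_EXTERNAL,cv2.CHAIN_APPROX_NONE); c=max(cs,key=cv2.contourArea)
P=np.array([onz(d,a,b,.045)[:2] for a,b in c[:,0]],np.float32)*1000
print('handle',cv2.minAreaRect(P)); V=np.linalg.svd(P-P.mean(0))[2][0]; print(np.degrees(np.arctan2(V[1],V[0])))
E
```

```text
lid [ 0.54718814 -0.3167698 ] 0.01076300104308981 0.049240677059009655 ears 40.69597326806717
handle ((549.7133178710938, -313.798828125), (64.11288452148438, 11.704696655273438), 40.638858795166016)
-139.4695
```

```bash
python3 plan.py 0.5493 -0.3140 0.0175 -49.4 10 0.06
```

```text
from [ 0.5485 -0.311   0.1688] yaw -49.12 t 3.8333 tilt [-1.6e-03 -1.0e+00 -6.0e-04]
0.0002 0.0084 -0.0001 0 0 0 0.06; 0.0003 0.0168 -0.0001 0 0 0 0.06; 0.0003 0.0168 -0.0002 0 0 0 0.06; 0.0003 0.0168 -0.0001 0 0 0 0.06; 0.0003 0.0168 -0.0002 0 0 0 0.06; 0.0003 0.0168 -0.0002 0 0 0 0.06; 0.0003 0.0169 -0.0001 0 0 0 0.06; 0.0003 0.0168 -0.0002 0 0 0 0.06; 0.0003 0.0168 -0.0001 0 0 0 0.06; 0.0002 0.0084 -0.0001 0 0 0 0.06

end [ 0.5493 -0.314   0.0175] -49.1183662002171
```

Request:
{"fn": "carry_out", "kwargs": {"commands": "0.0002 0.0085 -0.0001 0 0 0 0.06; 0.0003 0.017 -0.0001 0 0 0 0.06; 0.0003 0.017 -0.0002 0 0 0 0.06; 0.0003 0.017 -0.0001 0 0 0 0.06; 0.0003 0.017 -0.0002 0 0 0 0.06; 0.0003 0.017 -0.0002 0 0 0 0.06; 0.0003 0.017 -0.0001 0 0 0 0.06; 0.0003 0.017 -0.0002 0 0 0 0.06; 0 0.017 0 0 0 0 0.06; 0 0.0065 0 0 0.2 0 0.06"}}

```text
clock: 4.67
ee_pos: [0.5495, -0.3108, 0.0168]
tcp_rot: [-0.643, 0.295, -0.293, 0.643]
contact_force: [-0.8, -0.1, -0.2]
opening: 0.701
```

```bash
python3 - <<'E'
from h import *
import pickle
from cell import monitor
d=load('wrist'); d['fish']=1; pickle.dump(d,open('w4.pkl','wb'))
crop(d['image'],100,100,460,370,2.2,'pics/w4.png')
s=monitor.state(); print(s['clock'],s['ee_pos'],R.from_quat(s['tcp_rot']).as_matrix().round(3),s['contact_force'],np.abs(s['joint_vel']).max())
E
python3 plan.py 0.5493 -0.3140 0.0175 -49.4 10 0.06 | head -1
```

```text
4.7167 [ 0.54933065 -0.31095202  0.01652869] [[ 0.653 -0.003  0.757]
 [-0.757  0.002  0.653]
 [-0.003 -1.    -0.001]] [-0.89256567  1.76071017 -0.27245977] 0.04578890983461315
from [ 0.5493 -0.311   0.0165] yaw -49.2 t 4.7167 tilt [-3.2e-03 -1.0e+00 -8.0e-04]
```

View pics/w4.png

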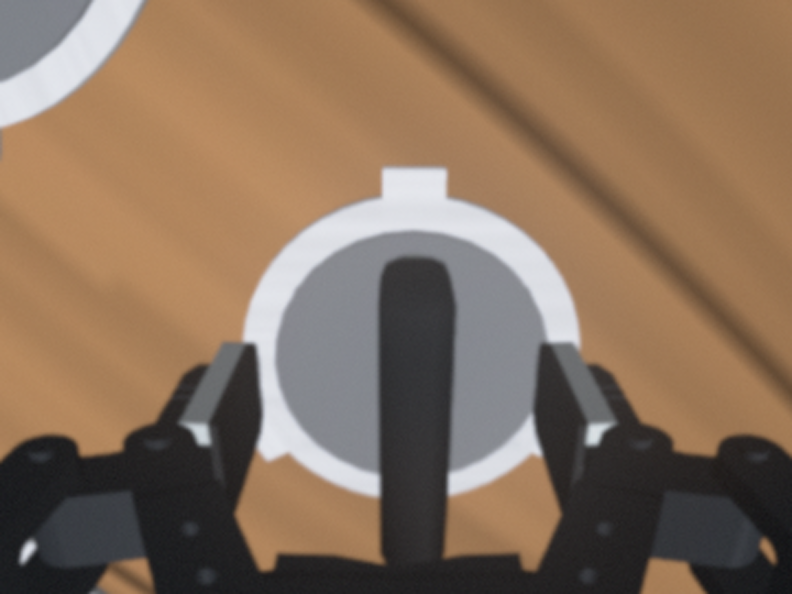

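```bash
python3 - <<'E'
from h import *
import pickle
d=pickle.load(open('w4.pkl','rb'))
f=lambda a,b,z: onz(d,100+(a+.5)/2.2-.5,100+(b+.5)/2.2-.5,z)[:2]
e=f(414,167,.005); x=np.array([np.cos(np.radians(40.8)),np.sin(np.radians(40.8))]); y=np.array([-x[1],x[0]])
T=np.array([.5493,-.3110])
for n,p,o in [('ear',e,.047),('platefar',f(414,199,.005),.041),('left',f(244,340,.005),0),('right',f(580,340,.005),0),('near',f(415,497,.005),-.041),('bar far',f(418,257,.045),.033)]:
    print(n,((p-T)@x-o).round(4),((p-T)@y).round(4))
E
```

```text
ear -0.0038 -0.0028
platefar -0.005 -0.0029
left 0.0016 0.0376
right 0.0015 -0.0432
near -0.0029 -0.0038
bar far 0.0023 -0.0027
```

Request:
{"fn": "carry_out", "kwargs": {"commands": "0.0012 0 -0.0012 0 0 0 0.06; 0.0013 0 -0.0013 0 0 0 0.06; 0 0 0 0 0 0 0.04; 0 0 0 0 0 0 0.02; 0 0 0 0 0 0 0.005; 0 0 0 0 0 0 0; 0 0 0 0 0 0 0; 0 0 0 0 0 0 0; 0 0 0 0 0 0 0; 0 0 0 0 0 0 0", "force": 80}}

```text
clock: 5.55
ee_pos: [0.5504, -0.3168, 0.0196]
tcp_rot: [0.643, -0.294, 0.295, -0.643]
contact_force: [-1.1, 0.2, 7.8]
opening: 0.146
```

```bash
python3 - <<'E'
from h import *
import pickle
from cell import monitor
d=load('wrist'); d['fish']=1; pickle.dump(d,open('w5.pkl','wb'))
crop(d['image'],100,100,460,370,2.2,'pics/w5.png')
s=monitor.state(); print(s['clock'],s['ee_pos'],R.from_quat(s['tcp_rot']).as_matrix().round(3),s['contact_force'],s['wrist_torque'],s['opening'],np.abs(s['joint_vel']).max())
E
python3 plan.py 0.549 -0.313 0.1 -49.4 10 0
```

```text
5.6 [ 0.55042357 -0.3168347   0.01957643] [[ 0.653  0.001  0.758]
 [-0.758 -0.001  0.653]
 [ 0.001 -1.     0.   ]] [-1.78834466 -0.06320526  8.55759254] [ 0.05331044  0.28679885 -0.01537955] 0.1507729527935626 0.002603021637682499
from [ 0.5504 -0.3168  0.0196] yaw -49.26 t 5.6 tilt [ 9.e-04 -1.e+00  3.e-04]
-0.0002 -0.0045 0.0001 0 0 0 0; -0.0004 -0.0089 0.0001 0 0 0 0; -0.0005 -0.0089 0.0002 0 0 0 0; -0.0004 -0.009 0.0002 0 0 0 0; -0.0004 -0.0089 0.0001 0 0 0 0; -0.0004 -0.0089 0.0002 0 0 0 0; -0.0005 -0.009 0.0001 0 0 0 0; -0.0004 -0.0089 0.0002 0 0 0 0; -0.0004 -0.009 0.0001 0 0 0 0; -0.0002 -0.0044 0.0001 0 0 0 0

end [ 0.549 -0.313  0.1  ] -49.260033440266625
```

View pics/w5.png

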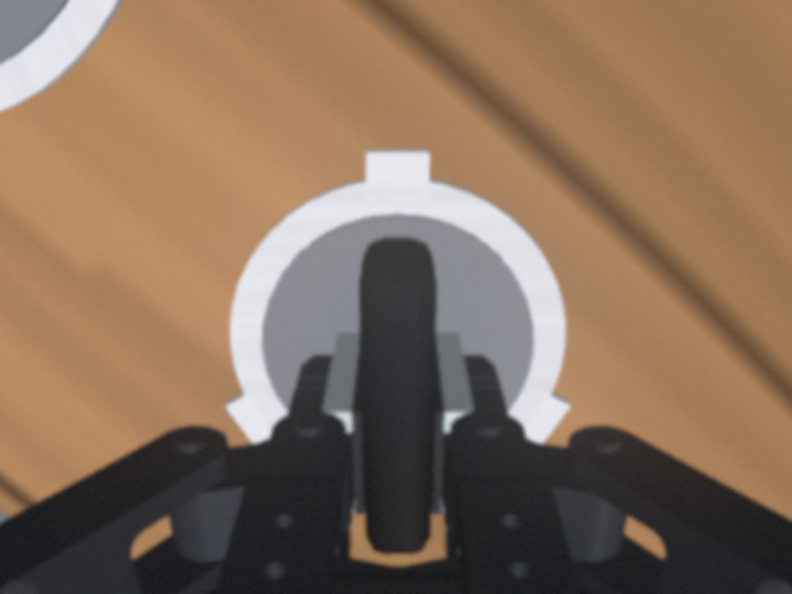

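```bash
python3 - <<'E'
from h import *
import pickle
d=pickle.load(open('w5.pkl','rb'))
f=lambda a,b,z: onz(d,100+(a+.5)/2.2-.5,100+(b+.5)/2.2-.5,z)[:2]
x=np.array([np.cos(np.radians(40.74)),np.sin(np.radians(40.74))]); y=np.array([-x[1],x[0]])
T=np.array([.55042,-.31683])
for n,p,o in [('ear',f(398,151,.005),.047),('platefar',f(398,181,.005),.041),('left',f(230,330,.005),0),('right',f(566,330,.005),0),('bar far top',f(398,240,.045),.033),('bar near',f(398,552,.045),-.033)]:
    print(n,((p-T)@x-o).round(4),((p-T)@y).round(4))
for sx in (-1,1):
    # rear ears outer corners
    pass
E
```

```text
ear -0.0009 0.0006
platefar -0.0017 0.0006
left 0.0028 0.0415
right 0.0027 -0.0402
bar far top 0.0041 0.0007
bar near 0.0017 0.0007
```

Request:
{"fn": "carry_out", "kwargs": {"commands": "0 -0.008 0 0 0 0 0; 0 -0.014 0 0 0 0 0; 0 -0.026 0 0 0 0 0; 0 -0.030 0 0 0 0 0; 0 -0.030 0 0 0 0 0; 0 -0.030 0 0 0 0 0; 0 -0.030 0 0 0 0 0; 0 -0.030 0 0 0 0 0; 0 -0.016 0 0 0 0 0; 0 -0.008 0 0 0 0 0"}}

```text
clock: 6.43
ee_pos: [0.551, -0.3171, 0.245]
tcp_rot: [0.643, -0.293, 0.296, -0.643]
contact_force: [-0.6, 0.1, -2.5]
opening: 0.148
```

```bash
python3 - <<'E'
from h import *
from cell import monitor
s=monitor.state(); print(s['contact_force'],s['wrist_torque'],s['opening'])
d=load('wrist'); crop(d['image'],100,100,460,370,2.2,'pics/w6.png')
E
python3 plan.py 0.6 0.10 0.235 -26.4 20 0
```

```text
[-0.63744239  0.10787879 -2.50426936] [-0.04164791 -0.00602894 -0.00118048] 0.14764163612946643
from [ 0.551  -0.3171  0.2449] yaw -49.26 t 6.4833 tilt [ 0.0044 -1.      0.0013]
-0.0075 0.0003 0.0081 0 -0.6 0 0; -0.0148 0.0005 0.0165 0 -1.2 0 0; -0.0144 0.0005 0.0167 0 -1.2 0 0; -0.0141 0.0005 0.0171 0 -1.2 0 0; -0.0137 0.0005 0.0173 0 -1.2 0 0; -0.0133 0.0006 0.0176 0 -1.2 0 0; -0.013 0.0005 0.0179 0 -1.2 0 0; -0.0126 0.0005 0.0182 0 -1.2 0 0; -0.0122 0.0005 0.0184 0 -1.2 0 0; -0.0119 0.0005 0.0187 0 -1.2 0 0

-0.0114 0.0006 0.0189 0 -1.2 0 0; -0.0111 0.0005 0.0191 0 -1.2 0 0; -0.0106 0.0005 0.0194 0 -1.2 0 0; -0.0102 0.0005 0.0196 0 -1.2 0 0; -0.0098 0.0005 0.0198 0 -1.2 0 0; -0.0094 0.0005 0.02 0 -1.2 0 0; -0.009 0.0006 0.0202 0 -1.2 0 0; -0.0086 0.0005 0.0204 0 -1.2 0 0; -0.0081 0.0005 0.0206 0 -1.2 0 0; -0.0038 0.0003 0.0103 0 -0.6 0 0

end [0.6   0.1   0.235] -26.45983472123495
```

View pics/w6.png

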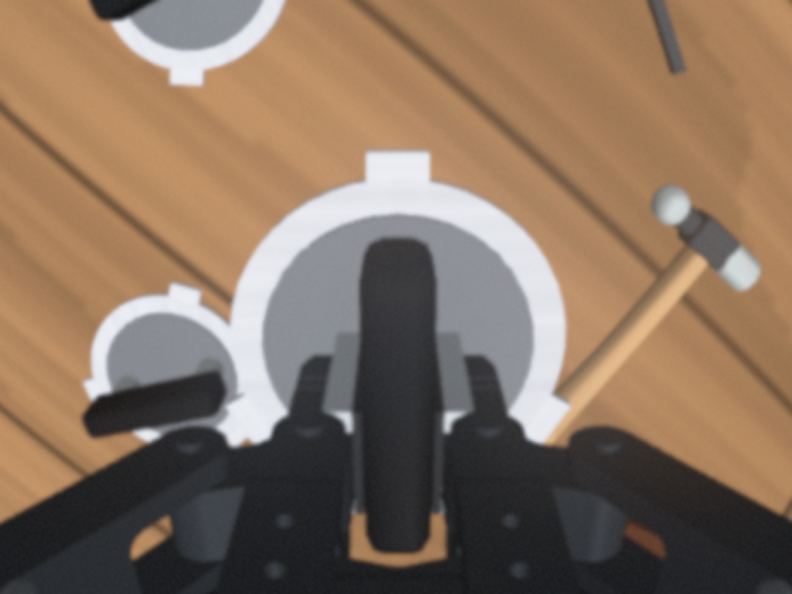

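Request:
{"fn": "carry_out", "kwargs": {"commands": "-0.0075 0.0003 0.0081 0 -0.6 0 0; -0.0148 0.0005 0.0165 0 -1.2 0 0; -0.0144 0.0005 0.0167 0 -1.2 0 0; -0.0141 0.0005 0.0171 0 -1.2 0 0; -0.0137 0.0005 0.0173 0 -1.2 0 0; -0.0133 0.0005 0.0176 0 -1.2 0 0; -0.013 0.0005 0.0179 0 -1.2 0 0; -0.0126 0.0005 0.0182 0 -1.2 0 0; -0.0122 0.0005 0.0184 0 -1.2 0 0; -0.0119 0.0005 0.0187 0 -1.2 0 0"}}

```text
clock: 7.32
ee_pos: [0.5734, -0.1061, 0.2343]
tcp_rot: [0.669, -0.23, 0.228, -0.669]
contact_force: [0.5, 0.1, -1.7]
opening: 0.147
```

Request:
{"fn": "carry_out", "kwargs": {"commands": "-0.0114 0.0005 0.0189 0 -1.2 0 0; -0.0111 0.0005 0.0191 0 -1.2 0 0; -0.0106 0.0005 0.0194 0 -1.2 0 0; -0.0102 0.0005 0.0196 0 -1.2 0 0; -0.0098 0.0005 0.0198 0 -1.2 0 0; -0.0094 0.0005 0.02 0 -1.2 0 0; -0.009 0.0006 0.0202 0 -1.2 0 0; -0.0086 0.0005 0.0204 0 -1.2 0 0; -0.0081 0.0005 0.0206 0 -1.2 0 0; -0.0038 0 0.0103 0 -0.6 0 0"}}

```text
clock: 8.15
ee_pos: [0.5979, 0.1031, 0.2297]
tcp_rot: [0.689, -0.162, 0.16, -0.688]
contact_force: [-0.6, -0.3, -1.9]
opening: 0.145
```

```bash
python3 - <<'E'
from h import *
from cell import monitor
load('side');d=load('side'); crop(d['image'],210,130,350,270,4.2,'pics/s2.png')
s=monitor.state(); print(s['contact_force'],s['wrist_torque'],s['opening'],np.abs(s['joint_vel']).max())
E
python3 plan.py 0.612 0.112 0.215 -26.4 10 0
```

```text
[ 0.76837276 -1.62742184 -1.79984047] [-0.04447932  0.04051285 -0.01698202] 0.14608239696838374 0.04107304194034154
from [0.5982 0.1024 0.23  ] yaw -26.31 t 8.25 tilt [-0.002 -1.    -0.001]
0.0005 0.0008 0.0008 0 0 0 0; 0.0009 0.0017 0.0017 0 0 0 0; 0.0009 0.0017 0.0016 0 0 0 0; 0.0009 0.0017 0.0016 0 0 0 0; 0.0009 0.0016 0.0017 0 0 0 0; 0.0009 0.0017 0.0016 0 0 0 0; 0.0009 0.0017 0.0017 0 0 0 0; 0.0009 0.0016 0.0016 0 0 0 0; 0.0009 0.0017 0.0016 0 0 0 0; 0.0004 0.0008 0.0009 0 0 0 0

end [0.612 0.112 0.215] -26.308028697385268
```

View pics/s2.png

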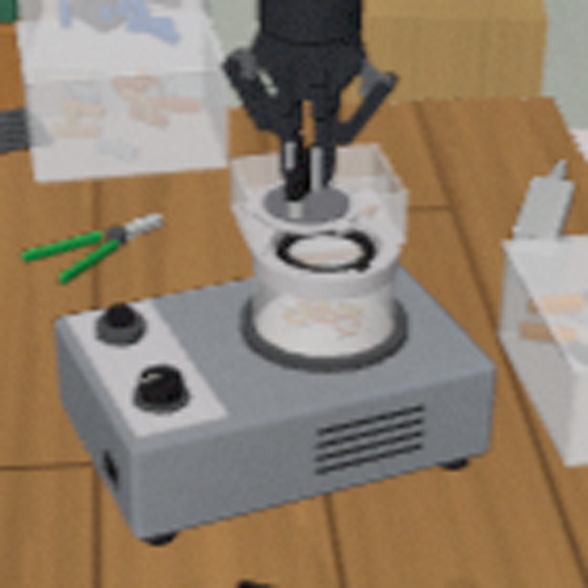

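Request:
{"fn": "carry_out", "kwargs": {"commands": "0.0005 0.0008 0.0008 0 0 0 0; 0.0009 0.0017 0.0017 0 0 0 0; 0.0009 0.0017 0.0016 0 0 0 0; 0.0009 0.0017 0.0016 0 0 0 0; 0.0009 0.0017 0.0017 0 0 0 0; 0.0009 0.002 0.0016 0 0 0 0; 0.0009 0.003 0.0017 0 0 0 0; 0.0009 0.004 0.0016 0 0 0 0; 0.0009 0.004 0.0016 0 0 0 0; 0.0004 0.003 0.0009 0 0 0 0"}}

```text
clock: 9.08
ee_pos: [0.613, 0.1103, 0.2071]
tcp_rot: [0.688, -0.162, 0.162, -0.688]
contact_force: [-0.4, -0.0, -1.0]
opening: 0.144
```

```bash
python3 - <<'E'
from h import *
from cell import monitor
d=load('wrist'); crop(d['image'],100,60,460,330,2.2,'pics/w7.png')
s=monitor.state(); print(s['contact_force'],s['wrist_torque'],s['opening'],np.abs(s['joint_vel']).max())
E
python3 plan.py 0.612 0.112 0.197 -26.4 10 0
```

```text
[-0.09659955  0.54315918 -2.14754278] [-0.00562629  0.03079268  0.00039969] 0.1496286923939439 0.01652841670989099
from [0.6128 0.1103 0.2066] yaw -26.45 t 9.1333 tilt [-9.e-04 -1.e+00 -6.e-04]
-0.0001 0.0005 0.0001 0 -0 0 0; -0.0001 0.0011 0.0001 0 -0 0 0; -0.0002 0.0011 0.0001 0 -0 0 0; -0.0002 0.001 0.0001 0 -0 0 0; -0.0001 0.0011 0.0002 0 -0 0 0; -0.0002 0.0011 0.0001 0 -0 0 0; -0.0001 0.0011 0.0001 0 -0 0 0; -0.0002 0.001 0.0002 0 -0 0 0; -0.0002 0.0011 0.0001 0 -0 0 0; -0 0.0005 0 0 -0 0 0

end [0.612  0.1119 0.197 ] -26.452310136883042
```

View pics/w7.png

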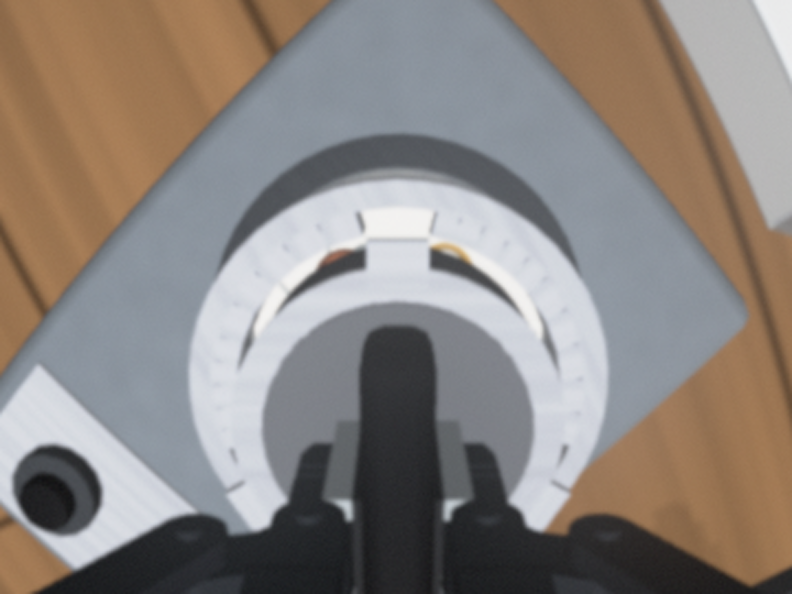

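```bash
python3 - <<'E'
from h import *
import pickle
d=load('wrist'); d['fish']=1; pickle.dump(d,open('w7.pkl','wb'))
from cell import monitor
T=monitor.state()['ee_pos']; print(T)
f=lambda a,b,z: onz(d,100+(a+.5)/2.2-.5,60+(b+.5)/2.2-.5,z)[:2]
a=np.radians(63.55); x=np.array([np.cos(a),np.sin(a)]); y=np.array([-x[1],x[0]])
for n,p,o in [('ear top outer',f(397.5,239,T[2]-.0146),.047),('collar outer top',f(398,180,.175),.056),('slot outer',f(398,207,.175),.049),('collar L',f(189,375,.175),0),('collar R',f(608,375,.175),0),('slot l',f(360,215,.175),0),('slot r',f(436,215,.175),0),('ear l',f(366,245,T[2]-.0146),0),('ear r',f(429,245,T[2]-.0146),0),('plate L',f(233,420,T[2]-.0146),0),('plate R',f(563,420,T[2]-.0146),0)]:
    print(n,((p-T[:2])@x-o).round(4),((p-T[:2])@y).round(4))
E
```

```text
[0.61269648 0.11026172 0.20699591]
ear top outer -0.0005 0.0009
collar outer top 0.0023 0.0008
slot outer 0.0027 0.0008
collar L 0.008 0.0565
collar R 0.0079 -0.0552
slot l 0.0497 0.0101
slot r 0.0497 -0.0085
ear l 0.0452 0.0079
ear r 0.0452 -0.0061
plate L 0.0028 0.0409
plate R 0.0027 -0.0393
```

Request:
{"fn": "carry_out", "kwargs": {"commands": "0 0.001 0.0005 0 0 0 0; 0 0.002 0.0005 0 0 0 0; 0 0.002 0.0005 0 0 0 0; 0 0.002 0.0005 0 0 0 0; 0 0.002 0 0 0 0 0; 0 0.002 0 0 0 0 0; 0 0.001 0 0 0 0 0; 0 0.001 0 0 0 0 0; 0 0.001 0 0 0 0 0; 0 0 0 0 0 0 0"}}

```text
clock: 10.02
ee_pos: [0.6137, 0.1119, 0.1936]
tcp_rot: [0.688, -0.162, 0.162, -0.688]
contact_force: [-0.2, -0.1, -1.1]
opening: 0.144
```

```bash
cat > st.py <<'E'
from h import *
from cell import monitor
s=monitor.state(); M=R.from_quat(s['tcp_rot']).as_matrix(); a=np.degrees(np.arctan2(M[1,0],M[0,0]))
print('t',s['clock'],'p',s['ee_pos'].round(4),'yaw',a.round(2),'F',s['contact_force'].round(1),'T',s['wrist_torque'].round(2),'op',round(s['opening'],3),'v',np.abs(s['joint_vel']).max().round(3),'grip over mouth mm',(1000*(s['ee_pos'][2]+.0134-.175)).round(1), 'F tool', (M.T@s['contact_force']).round(1))
E
python3 st.py; python3 - <<'E'
from h import *
d=load('wrist'); crop(d['image'],100,60,460,330,2.2,'pics/w8.png')
E
python3 st.py
```

```text
t 10.0167 p [0.6137 0.1119 0.1936] yaw -26.46 F [-0.2 -0.1 -1.1] T [-0.   -0.01 -0.06] op 0.144 v 0.004 grip over mouth mm 32.0 F tool [-0.1  1.1 -0.2]
t 10.0667 p [0.6138 0.1119 0.1937] yaw -26.46 F [ 0.6  0.4 -3.3] T [0.04 0.01 0.03] op 0.149 v 0.002 grip over mouth mm 32.1 F tool [0.3 3.3 0.6]
```

View pics/w8.png

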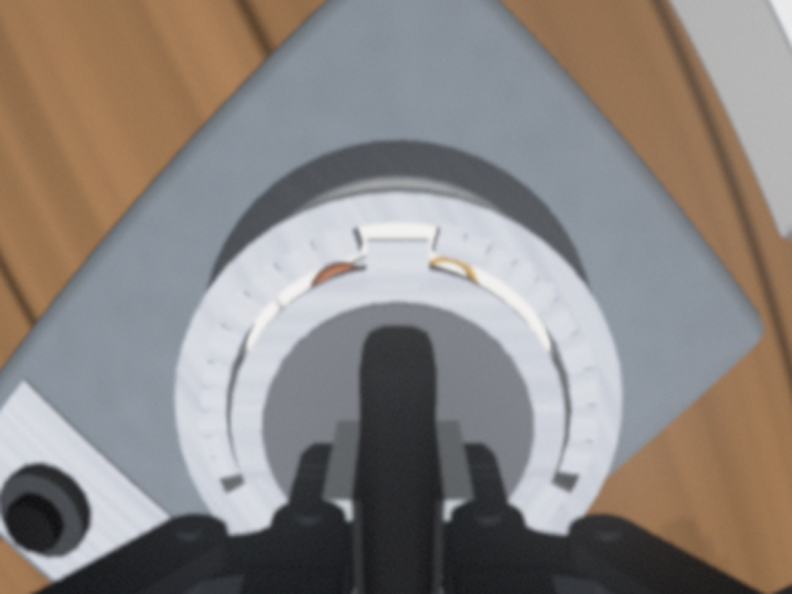

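Request:
{"fn": "carry_out", "kwargs": {"commands": "0 0.0007 0 0 0 0 0; 0 0.0008 0 0 0 0 0; 0 0.0008 0 0 0 0 0; 0 0.0008 0 0 0 0 0; 0 0.0008 0 0 0 0 0; 0 0.0008 0 0 0 0 0; 0 0.0008 0 0 0 0 0; 0 0 0 0 0 0 0; 0 0 0 0 0 0 0; 0 0 0 0 0 0 0"}}

```text
clock: 10.9
ee_pos: [0.6139, 0.112, 0.1884]
tcp_rot: [-0.688, 0.162, -0.162, 0.688]
contact_force: [-0.3, 0.3, 2.4]
opening: 0.149
```

```bash
python3 st.py;python3 - <<'E'
from h import *
d=load('wrist'); crop(d['image'],100,60,460,330,2.2,'pics/w9.png')
E
python3 st.py
```

```text
t 10.9 p [0.6139 0.112  0.1884] yaw -26.46 F [-0.3  0.3  2.4] T [-0.05  0.17  0.06] op 0.149 v 0.001 grip over mouth mm 26.8 F tool [-0.4 -2.4  0.1]
t 10.95 p [0.6139 0.112  0.1884] yaw -26.46 F [-0.9  0.   0.5] T [0.01 0.13 0.03] op 0.146 v 0.001 grip over mouth mm 26.8 F tool [-0.8 -0.5 -0.4]
```

View pics/w9.png

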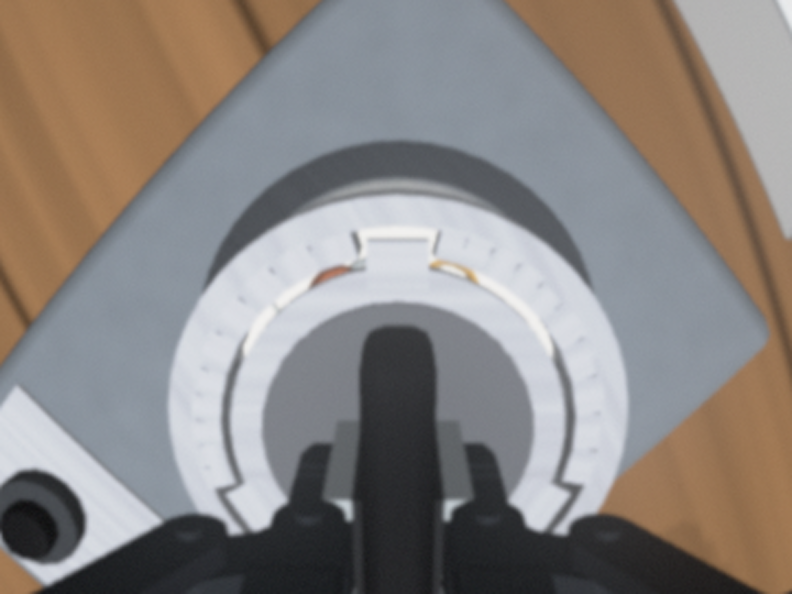

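Request:
{"fn": "carry_out", "kwargs": {"commands": "0 0.001 0 0 0 0 0; 0 0.001 0 0 0 0 0; 0 0.001 0 0 0 0 0; 0 0.001 0 0 0 0 0; 0 0.001 0 0 0 0 0; 0 0.001 0 0 0 0 0; 0 0.001 0 0 0 0 0; 0 0.001 0 0 0 0 0; 0 0.0005 0 0 0 0 0; 0 0 0 0 0 0 0"}}

```text
clock: 11.78
ee_pos: [0.6139, 0.112, 0.1802]
tcp_rot: [-0.688, 0.162, -0.162, 0.688]
contact_force: [-4.5, -1.1, 11.5]
opening: 0.145
```

```bash
python3 st.py
```

```text
t 11.7833 p [0.6139 0.112  0.1802] yaw -26.46 F [-4.5 -1.1 11.5] T [-0.08  0.63 -0.02] op 0.145 v 0.003 grip over mouth mm 18.6 F tool [ -3.5 -11.5  -3. ]
```

Request:
{"fn": "carry_out", "kwargs": {"commands": "-0.0005 0.0005 -0.0005 0 0 0 0; 0 0.0005 0 0 0 0 0; 0 0 0 0 0 0 0; 0 0 0 0 1 0 0; 0 0 0 0 1.5 0 0; 0 0 0 0 1.5 0 0; 0 0 0 0 2 0 0; 0 0 0 0 2 0 0; 0 0 0 0 0 0 0; 0 0 0 0 0 0 0"}}

```text
clock: 12.62
ee_pos: [0.6142, 0.1119, 0.1797]
tcp_rot: [-0.675, 0.209, -0.21, 0.676]
contact_force: [0.3, 0.2, 11.8]
opening: 0.147
```

```bash
python3 st.py
```

```text
t 12.6167 p [0.6142 0.1119 0.1797] yaw -34.47 F [ 0.3  0.2 11.8] T [-0.04  0.11  0.04] op 0.147 v 0.009 grip over mouth mm 18.1 F tool [  0.1 -11.8   0.3]
```

Request:
{"fn": "carry_out", "kwargs": {"commands": "0 0 0 0 3 0 0; 0 0 0 0 3.5 0 0; 0 0 0 0 3.5 0 0; 0 0 0 0 3.5 0 0; 0 0 0 0 3.5 0 0; 0 0 0 0 3.5 0 0; 0 0 0 0 3.5 0 0; 0 0 0 0 3 0 0; 0 0 0 0 2 0 0; 0 0 0 0 1 0 0"}}

```text
clock: 13.45
ee_pos: [0.6142, 0.1119, 0.1797]
tcp_rot: [-0.597, 0.377, -0.378, 0.598]
contact_force: [-0.1, -0.2, 11.1]
opening: 0.149
```

```bash
python3 st.py
```

```text
t 13.45 p [0.6142 0.1119 0.1797] yaw -64.57 F [-0.1 -0.2 11.1] T [-0.04  0.08  0.16] op 0.149 v 0.177 grip over mouth mm 18.1 F tool [  0.1 -11.1  -0.1]
```

Request:
{"fn": "carry_out", "kwargs": {"commands": "0 0 0 0 0 0 0; 0 0 0 0 0.5 0 0; 0 0 0 0 0.5 0 0; 0 0 0 0 0.5 0 0; 0 0 0 0 0.5 0 0; 0 0 0 0 0.5 0 0; 0 0 0 0 0.5 0 0; 0 0 0 0 0 0 0; 0 0 0 0 0 0 0; 0 0 0 0 0 0 0"}}

```text
clock: 14.28
ee_pos: [0.6143, 0.112, 0.1797]
tcp_rot: [-0.588, 0.392, -0.393, 0.589]
contact_force: [0.6, 1.3, 12.0]
opening: 0.148
```

```bash
python3 st.py
```

```text
t 14.2833 p [0.6143 0.112  0.1797] yaw -67.42 F [ 0.6  1.3 12. ] T [ 0.2  -0.02  0.69] op 0.148 v 0.002 grip over mouth mm 18.1 F tool [ -0.9 -12.    1. ]
```

Request:
{"fn": "carry_out", "kwargs": {"commands": "0 0 0 0 -1 0 0; 0 0 0 0 -1 0 0; 0 0 0 0 -1 0 0; 0 0 0 0 0 0 0; 0 -0.001 0 0 0 0 0; 0 -0.001 0 0 0 0 0; 0 -0.001 0 0 0 0 0; 0 -0.001 0 0 0 0 0; 0 -0.0005 0 0 0 0 0; 0 0 0 0 0 0 0"}}

```text
clock: 15.12
ee_pos: [0.6142, 0.1119, 0.1839]
tcp_rot: [-0.598, 0.377, -0.378, 0.599]
contact_force: [2.6, 0.3, 5.7]
opening: 0.145
```

```bash
python3 st.py
```

```text
t 15.1167 p [0.6142 0.1119 0.1839] yaw -64.46 F [2.6 0.3 5.7] T [ 0.03 -0.28 -0.14] op 0.145 v 0.003 grip over mouth mm 22.3 F tool [ 0.9 -5.7  2.5]
```

Request:
{"fn": "carry_out", "kwargs": {"commands": "0 -0.0005 0 0 0 0 0; 0 -0.0005 0 0 0 0 0; 0 -0.0005 0 0 0 0 0; 0 0 0 0 0 0 0; 0 0 0 0 0 0 0; 0 0 0 0 -0.5 0 0; 0 0 0 0 -0.5 0 0; 0 0 0 0 -0.5 0 0; 0 0 0 0 0 0 0; 0 0 0 0 0 0 0"}}

```text
clock: 15.95
ee_pos: [0.6137, 0.1119, 0.1842]
tcp_rot: [-0.603, 0.369, -0.369, 0.603]
contact_force: [5.3, 3.3, -8.9]
opening: 0.151
```

```bash
python3 st.py
```

```text
t 15.95 p [0.6137 0.1119 0.1842] yaw -62.97 F [ 5.3  3.3 -8.9] T [ 0.16 -0.95 -0.25] op 0.151 v 0.001 grip over mouth mm 22.6 F tool [-0.5  8.9  6.2]
```

Request:
{"fn": "carry_out", "kwargs": {"commands": "0 0.0005 0.0003 0 0.5 0 0; 0 0.0005 0.0002 0 0.5 0 0; 0 0.0002 0 0 0.3 0 0; 0 0 0 0 0 0 0; 0 0 0 0 0 0 0.02; 0 0 0 0 0 0 0.03; 0 0 0 0 0 0 0.036; 0 0 0 0 0 0 0.036; 0 0 0 0 0 0 0.036; 0 0 0 0 0 0 0.036"}}

```text
clock: 16.78
ee_pos: [0.6135, 0.1119, 0.1835]
tcp_rot: [0.599, -0.376, 0.376, -0.599]
contact_force: [0.0, -0.3, -0.1]
opening: 0.419
```

```bash
python3 st.py; python3 - <<'E'
from h import *
d=load('wrist'); crop(d['image'],100,60,460,330,2.2,'pics/w10.png')
d=load('side'); crop(d['image'],210,130,350,270,4.2,'pics/s10.png')
E
```

```text
t 16.7833 p [0.6135 0.1119 0.1835] yaw -64.26 F [ 0.  -0.3 -0.1] T [-0.01 -0.03  0.01] op 0.419 v 0.001 grip over mouth mm 21.9 F tool [ 0.3  0.1 -0.1]
```

View pics/w10.png

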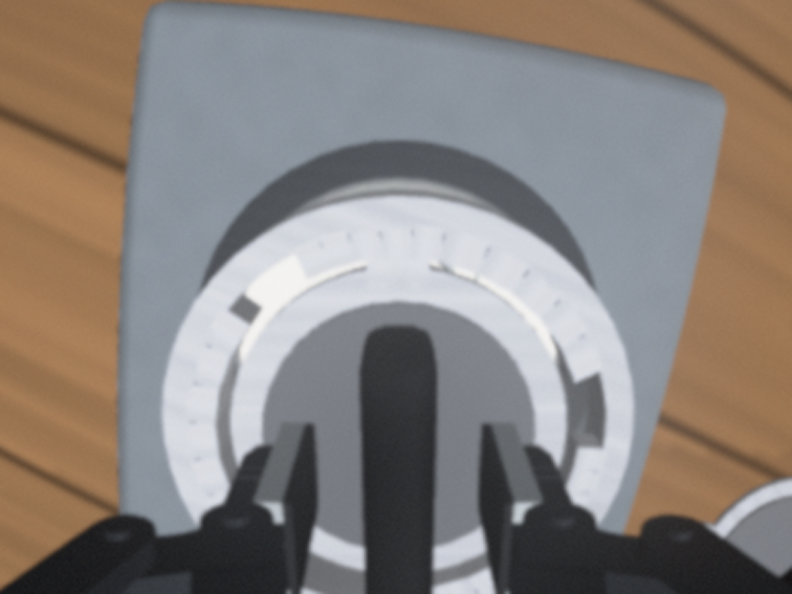

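View pics/s10.png

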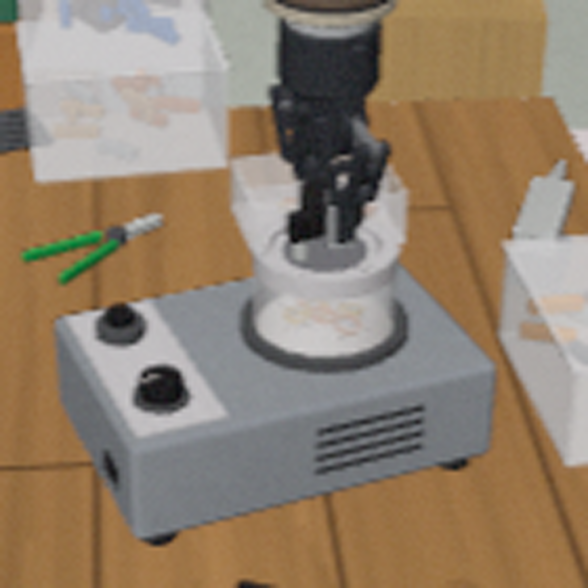

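Request:
{"fn": "carry_out", "kwargs": {"commands": "0 -0.004 0 0 0 0 0.036; 0 -0.008 0 0 0 0 0.036; 0 -0.010 0 0 0 0 0.036; 0 -0.012 0 0 0 0 0.036; 0 -0.012 0 0 0 0 0.036; 0 -0.012 0 0 0 0 0.036; 0 -0.012 0 0 0 0 0.02; 0 -0.010 0 0 0 0 0; 0 -0.005 0 0 0 0 0; 0 0 0 0 0 0 0"}}

```text
clock: 17.72
ee_pos: [0.6142, 0.1121, 0.2702]
tcp_rot: [-0.598, 0.375, -0.377, 0.599]
contact_force: [0.6, 0.6, 0.2]
opening: -0.0
```

```bash
python3 st.py; python3 - <<'E'
from h import *
import pickle
d=load('wrist'); d['fish']=1; pickle.dump(d,open('w11.pkl','wb')); crop(d['image'],0,0,560,420,1.4,'pics/w11.png')
E
python3 plan.py 0.454 0.113 0.16 -64 10 0
```

```text
t 17.7167 p [0.6142 0.1121 0.2702] yaw -64.26 F [0.6 0.6 0.2] T [ 0.03 -0.    0.02] op -0.0 v 0.027 grip over mouth mm 108.6 F tool [-0.3 -0.2  0.8]
from [0.6138 0.112  0.2691] yaw -64.26 t 17.7667 tilt [ 2.e-04 -1.e+00  8.e-04]
-0.0039 0.0061 -0.008 0 -0 0 0; -0.0078 0.0121 -0.0159 0 -0 0 0; -0.0078 0.0121 -0.016 0 -0 0 0; -0.0078 0.0121 -0.0159 0 -0 0 0; -0.0079 0.0122 -0.016 0 -0 0 0; -0.0078 0.0121 -0.0159 0 -0 0 0; -0.0078 0.0121 -0.016 0 -0 0 0; -0.0078 0.0121 -0.0159 0 -0 0 0; -0.0078 0.0121 -0.016 0 -0 0 0; -0.0039 0.0061 -0.0079 0 -0 0 0

end [0.454 0.113 0.16 ] -64.25738890234828
```

View pics/w11.png

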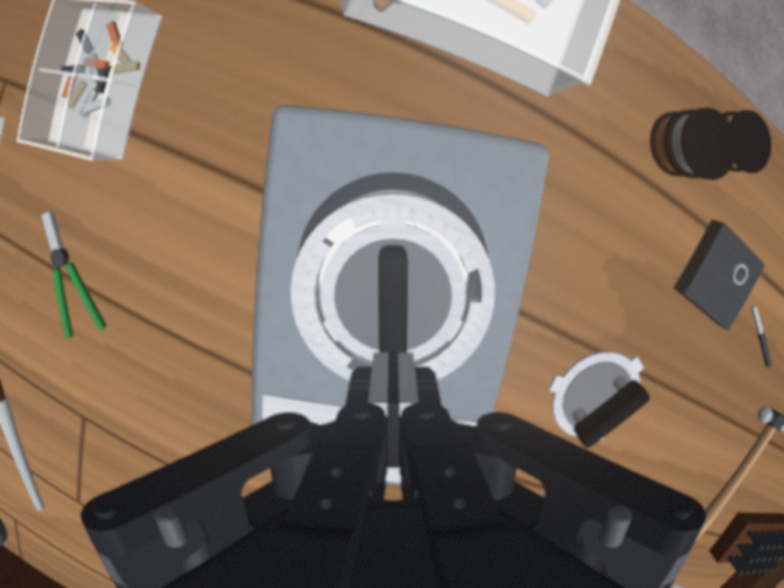

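Request:
{"fn": "carry_out", "kwargs": {"commands": "-0.0039 0 -0.008 0 0 0 0; -0.0078 0.002 -0.0159 0 0 0 0; -0.0078 0.004 -0.016 0 0 0 0; -0.0078 0.006 -0.0159 0 0 0 0; -0.0078 0.010 -0.016 0 0 0 0; -0.0078 0.016 -0.0159 0 0 0 0; -0.0078 0.018 -0.016 0 0 0 0; -0.0078 0.020 -0.0159 0 0 0 0; -0.0078 0.020 -0.016 0 0 0 0; -0.0039 0.012 -0.008 0 0 0 0"}}

```text
clock: 18.6
ee_pos: [0.4495, 0.1124, 0.1584]
tcp_rot: [0.6, -0.377, 0.375, -0.598]
contact_force: [-0.4, -0.1, -0.0]
opening: 0.003
```

```bash
python3 st.py; python3 - <<'E'
from h import *
import pickle
d=load('wrist'); d=load('wrist');d['fish']=1; crop(d['image'],0,0,560,420,1.4,'pics/w12.png')
d=load('side'); crop(d['image'],210,130,350,270,4.2,'pics/s12.png')
d=load('top'); crop(d['image'],200,140,310,270,4.2,'pics/t12.png')
E
python3 plan.py 0.454 0.113 0.13 -64 10 0
```

```text
t 18.6 p [0.4495 0.1124 0.1584] yaw -64.25 F [-0.4 -0.1 -0. ] T [ 0.   -0.03 -0.04] op 0.003 v 0.421 grip over mouth mm -3.2 F tool [-0.1  0.  -0.4]
from [0.4539 0.1128 0.1607] yaw -64.25 t 18.8 tilt [-1.e-04 -1.e+00 -3.e-04]
-0 0.0017 0 0 -0 0 0; -0 0.0034 0 0 -0 0 0; -0 0.0034 0.0001 0 -0 0 0; -0 0.0035 -0 0 -0 0 0; -0 0.0034 -0 0 -0 0 0; -0 0.0034 0 0 -0 0 0; -0.0001 0.0034 0 0 -0 0 0; 0 0.0034 0.0001 0 -0 0 0; 0 0.0034 -0 0 -0 0 0; 0 0.0017 -0 0 -0 0 0

end [0.454 0.113 0.13 ] -64.2482711683074
```

View pics/w12.png

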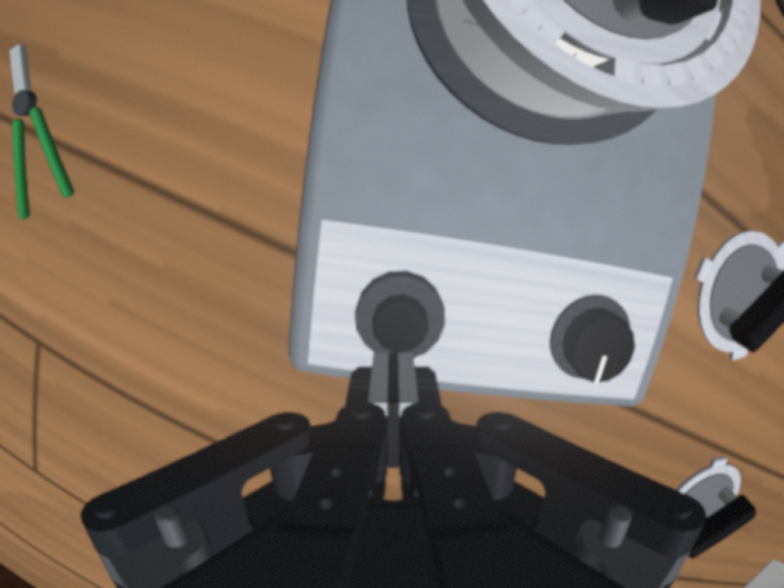

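View pics/s12.png

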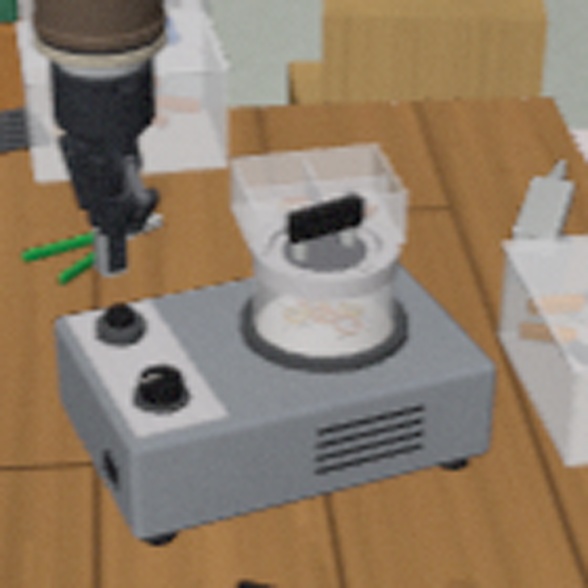

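View pics/t12.png

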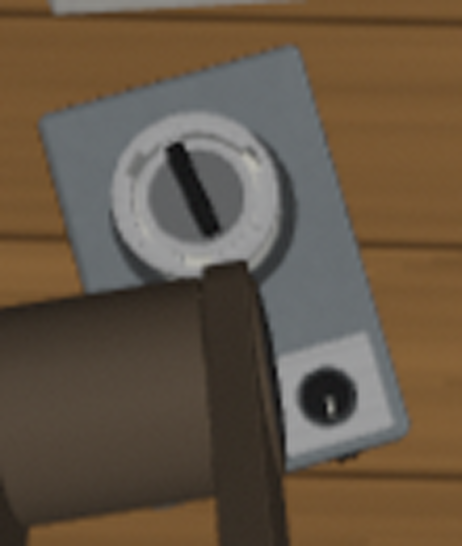

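```bash
python3 - <<'E'
from h import *
from cell import monitor
d=load('wrist');d['fish']=1; im=d['image']; hsv=cv2.cvtColor(im,cv2.COLOR_RGB2HSV)
T=monitor.state()['ee_pos']
for a,b in [(401,323),(380,323),(429,323),(401,297)]: print(onz(d,a/1.4,b/1.4,.12), T)
E
```

```text
[0.45886939 0.11188803 0.12      ] [0.454717   0.11294258 0.16119402]
[0.45496882 0.11999042 0.12      ] [0.454717   0.11294258 0.16119402]
[0.46405759 0.10104355 0.12      ] [0.454717   0.11294258 0.16119402]
[0.46931945 0.11699077 0.12      ] [0.454717   0.11294258 0.16119402]
```

Request:
{"fn": "carry_out", "kwargs": {"commands": "0.0007 0.003 0.0013 0 0 0 0; 0 0.005 0 0 0 0 0; 0 0.006 0 0 0 0 0; 0 0.006 0 0 0 0 0; 0 0.006 0 0 0 0 0; 0 0.005 0 0 0 0 0; 0 0.003 0 0 0 0 0; 0 0.002 0 0 0 0 0; 0 0.001 0 0 0 0 0; 0 0 0 0 0 0 0"}}

```text
clock: 19.68
ee_pos: [0.4551, 0.1127, 0.1234]
tcp_rot: [0.599, -0.376, 0.376, -0.599]
contact_force: [-1.3, -0.1, 2.5]
opening: -0.0
```

```bash
python3 st.py; python3 - <<'E'
from h import *
d=load('side'); crop(d['image'],210,150,290,230,6,'pics/s13.png')
E
```

```text
t 19.6833 p [0.4551 0.1127 0.1234] yaw -64.26 F [-1.3 -0.1  2.5] T [-0.11  0.21 -0.01] op -0.0 v 0.006 grip over mouth mm -38.2 F tool [-0.4 -2.4 -1.2]
```

View pics/s13.png

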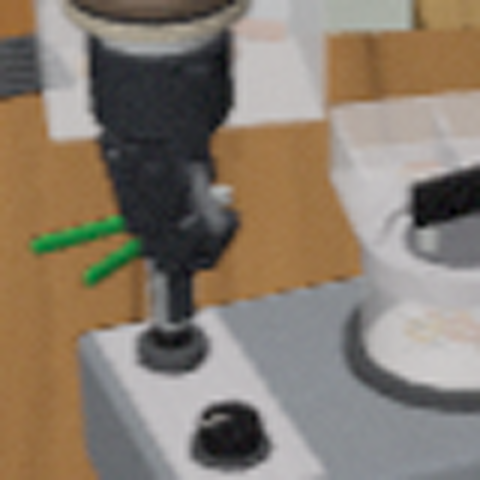

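Request:
{"fn": "carry_out", "kwargs": {"commands": "0 0.001 0 0 0 0 0; 0 0.001 0 0 0 0 0; 0 0.001 0 0 0 0 0; 0 0.001 0 0 0 0 0; 0 0.001 0 0 0 0 0; 0 0.001 0 0 0 0 0; 0 0.001 0 0 0 0 0; 0 0 0 0 0 0 0; 0 0 0 0 0 0 0; 0 0 0 0 0 0 0"}}

```text
clock: 20.57
ee_pos: [0.4556, 0.1128, 0.1176]
tcp_rot: [-0.599, 0.376, -0.376, 0.599]
contact_force: [-6.3, -0.8, 30.9]
opening: 0.005
```

```bash
python3 st.py
```

```text
t 20.5667 p [0.4556 0.1128 0.1176] yaw -64.26 F [-6.3 -0.8 30.9] T [-0.23  1.26  0.01] op 0.005 v 0.003 grip over mouth mm -44.0 F tool [ -2.  -30.9  -6. ]
```

Request:
{"fn": "carry_out", "kwargs": {"commands": "0 -0.003 0 0 0 0 0; 0 -0.004 0 0 0 0 0; 0 -0.006 0 0 0 0 0; 0 -0.010 0 0 0 0 0; 0 -0.015 0 0 0 0 0; 0 -0.020 0 0 0 0 0; 0 -0.020 0 0 0 0 0; 0 -0.020 0 0 0 0 0; 0 -0.015 0 0 0 0 0; 0 -0.005 0 0 0 0 0"}}

```text
clock: 21.4
ee_pos: [0.4562, 0.1129, 0.2368]
tcp_rot: [-0.598, 0.375, -0.377, 0.6]
contact_force: [0.3, 1.1, 0.1]
opening: 0.003
```

```bash
python3 st.py; python3 - <<'E'
from h import *
import pickle
d=load('wrist');d['fish']=1; crop(d['image'],0,0,560,420,1.4,'pics/w14.png')
s=load('side'); crop(s['image'],210,130,350,270,4.2,'pics/s14.png')
pickle.dump((d,s),open('f.pkl','wb'))
for n,z in [('locked',.1975),('unlocked turned',.1945)]: print(n,proj(s,(.6135,.112,z)))
E
```

```text
t 21.4 p [0.4562 0.1129 0.2368] yaw -64.26 F [0.3 1.1 0.1] T [ 0.01 -0.05 -0.04] op 0.003 v 0.099 grip over mouth mm 75.2 F tool [-0.8 -0.1  0.7]
locked [287.33662101 181.01529541]
unlocked turned [287.31922654 181.84166513]
```

View pics/w14.png

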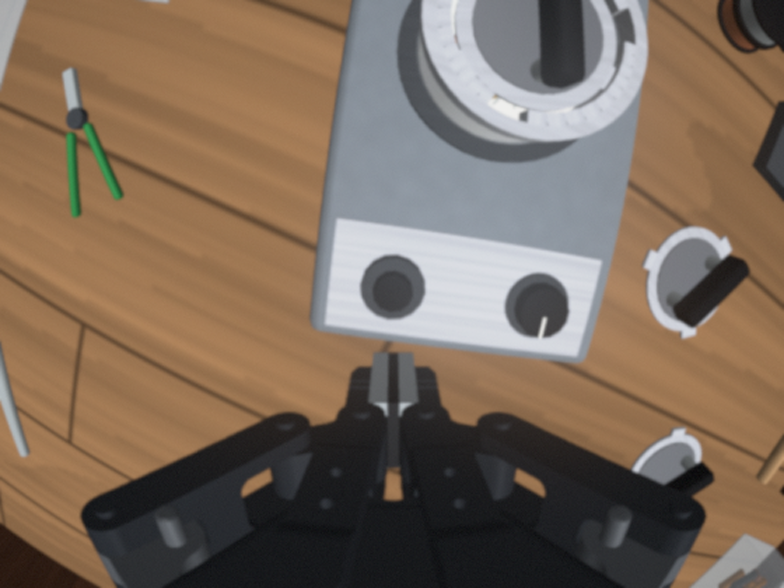

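View pics/s14.png

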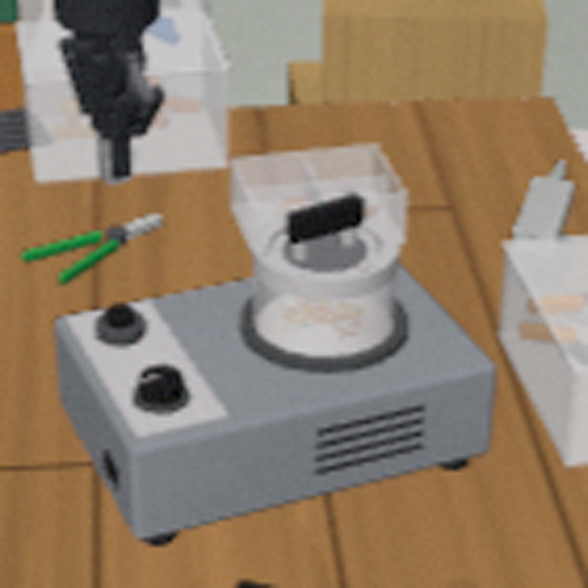

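```bash
python3 - <<'E'
from h import *
t=load('top'); crop(t['image'],100,90,520,300,1.9,'pics/t15.png')
E
python3 st.py
```

```text
t 21.55 p [0.4552 0.1128 0.2344] yaw -64.26 F [-0.1  0.2 -0.4] T [-0.   -0.05 -0.01] op 0.0 v 0.017 grip over mouth mm 72.8 F tool [-0.2  0.4  0. ]
```

View pics/t15.png

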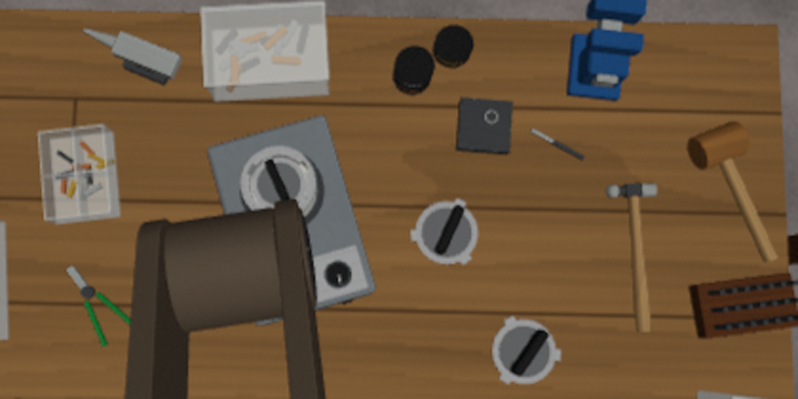

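```bash
python3 -c "
from cell import job
print(job.finish_job())"
```

```text
the job is handed in; nothing more can be done
None
```

I fitted and locked the 82 mm lid, pressed the start button once, and handed the job in at about 21.6 s, with the gripper clear of everything.

**Lid:** I took it by the handle and lined its ears up with the slots by eye. They dropped in (handle about 27 mm over the mouth), and I pushed down to about 18 mm with 11.5–12 N. Turned clockwise, it met the stop 41° on, as described. I backed off 3° and eased it, and it rose to 22.3 mm. Pulled up with about 9 N, it held at 22.6 mm against the 22.5 mm expected, so it is locked in its notches.

**Start button:** I pressed the left, plain button. It moved about 6 mm to a hard stop at about 31 N, well above the 5 N it needs and below the 40 N limit. I then backed off, and it looked up again.

**Last checks:** The final pictures show the lid seated with its ears under the collar. The hammer, pliers, block, ring, punch, parts box and the two larger lids look undisturbed.

**Disagreements:**
- The fingertips met the button about 3.5 mm higher than its given height.
- The wrist camera put the button about 5 mm from the position I first measured, so I pressed in between, still on its cap.
- The first wrist-camera fit of the lid's outline failed, so I placed the lid from the handle and the top view.

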